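Lock the kitchen canisters away

ROBOT

A 6-joint arm with a two-finger parallel gripper is mounted at the origin on the work surface. World frame = base frame: x ahead of the robot, y to its left, z up, the work surface at z = 0. Lengths are in mm, angles in rad, forces in N, time in s.
With the tool pointing down it reaches from about 300 to 775 mm from the base axis. Payload 14.6 kg.
Tool frame: the origin (TCP) lies on the centre line of the jaws, within the pads' length; the fingertips stand 19 mm ahead of it and the grasp point (between the pads) is the TCP (bot.tip_reach is the distance from the TCP to the fingertips, in mm); y points along the fingers, x is the direction in which the jaws open and shut, and the axes are right-handed (so a half turn about y gives the same grasp; the last joint's range is limited). The gripper opens to 85 mm and grips with 20 to 120 N. Pads are 22 mm wide; open, the fingers measure 114 mm over their backs; the gripper's body (76 mm by 85 mm) begins 54 mm behind the grasp point. The pads swing forward as they close: fully open they stand 13 mm farther back than shut.
Start: joints at [1.275, 0.3, 1.521, -0, 1.321, -0.067], TCP at [124.743, 535.657, 214.581] pointing down, gripper open.
Joint ranges: [-3.03, 3.03], [-0.79, 2.21], [0.23, 2.52], [-1.04, 4.18], [0, 3.07], [-2.55, 2.55]. Speed limits (rad/s): [2.22, 2.22, 2.57, 3.14, 3.14, 3.14].

INTERFACE

Orientations are given as a unit quaternion [w, x, y, z].
In Python, from rig import bot gives the robot as it stands. Calls block until the motion is done:
- bot.move_to(position, orientation): joint-space move of the TCP to a pose.
- bot.servo_line(position, attitude=None, speed=150, until_force=None): straight line of the TCP; attitude=None keeps the orientation; speed is the mean speed in mm/s. With until_force (N) it stops when the force on the tool has changed by that much, and returns True; else False.
- bot.move_joints(angles): joint-space move.
- bot.move_gripper(opening, grip_force=None): finger opening in mm; grip_force is the grip in N (None keeps the last); returns when the fingers have stopped.
- bot.dwell(seconds).
- bot.ik(position, orientation): joint angles nearest the present ones, or None.
- bot.read_state(): the state.
- bot.read_camera(name): name is "scene" or "side" or "wrist"; returns a dict with "image" (384x512x3 uint8, blue, green, red), "depth" (384x512 float32, mm along the optical axis (not along the pixel's ray), 0 where there is no reading), "fovy" (degrees; the focal length in pixels is half the picture's height over the tangent of half this angle, whatever the lens; pixels are square), "cx", "cy" (the principal point, pixels), "k1" (the pictures are not rectified: a ray, as slopes to the right and down, at radius r is drawn at 1 + k1 r^2 times it, then the intrinsics apply), "eye" and "attitude" of the camera in the world; the wrist camera has in their place "mount" (4x4, takes a point from camera to tool coordinates, whose origin is the TCP and whose axes are the tool frame's). Camera axes: x right, y down, z forward; pixel columns grow to the right and rows downward; lengths in mm; the calibration is good to about 2 mm. A picture is of the moment at which its call begins: read the wrist's pose just before it.
A pose or a line that the arm cannot do raises bot.MotionError and nothing moves.
- bot.finish_job(): hands the job in, once; it reports no verdict.
The state is a dict: "clock": time; "joint_positions": joint angles; "qvel": joint speeds; "effort": joint torques, N m; "ee_pos": TCP position; "tool_rot": TCP orientation; "ft_force": force on the tool from outside, world axes, zero at the start; "moment": the same for the moment, N m; "grip_width": finger opening in mm.
Only numpy, scipy, OpenCV 4.12 (cv2) and the standard library are available. Lean on these libraries where they do the work, as an engineer would, in place of code of your own. Each camera call takes 0.05 s, during which the arm holds its last target.

TASK

Stand every canister that is out on the counter upright in the rack, one to a cell, then swing the red keeper bar shut over them until it clicks past its catch. Then lift the orange square key from its wooden stand, press it into the lock at the end of the rack while rotating it until it drops fully in, turn it clockwise as far as it goes to lock, and put the key back upright in its stand. Leave the other kitchen things where they are.

Things in the scene. Friction and masses are not known exactly. Their poses are not given: they have to be found in the camera images.
- can_red: Closed round kitchen canister, brushed metal with a pale paper band and a red lid of the same width; 52 mm diameter, 90 mm tall, about 0.22 kg. Heavy base (centre of mass 18 mm up); stands loose on the counter. Origin at the centre of its underside, z up. May be absent.
- can_yellow: Closed round kitchen canister, brushed metal with a pale paper band and a yellow lid of the same width; 52 mm diameter, 90 mm tall, about 0.22 kg. Heavy base (centre of mass 18 mm up); stands loose on the counter. Origin at the centre of its underside, z up. May be absent.
- can_green: Closed round kitchen canister, brushed metal with a pale paper band and a green lid of the same width; 52 mm diameter, 90 mm tall, about 0.22 kg. Heavy base (centre of mass 18 mm up); stands loose on the counter. Origin at the centre of its underside, z up. May be absent.
- can_blue: Closed round kitchen canister, brushed metal with a pale paper band and a blue lid of the same width; 52 mm diameter, 90 mm tall, about 0.22 kg. Heavy base (centre of mass 18 mm up); stands loose on the counter. Origin at the centre of its underside, z up. May be absent.
- rack: Fixed canister rack, turned a little each start: wooden base board (100 mm in x, 435 in y), a row along y of four open white cells, each 60 by 63 mm inside, floor 10 mm and wall tops 42 mm above the counter. At y = +165 mm the hinge post, at -152 mm a dark catch post (79 mm high), at -215 mm the round lock. Origin on the counter under the middle of the row; z up.
- cell0 (a point): Centre of the floor of the cell nearest the hinge post, 10 mm above the counter; axes as the rack's.
- cell1 (a point): The same for the second cell.
- cell2 (a point): The same for the third cell.
- cell3 (a point): The same for the cell nearest the lock.
- bar (a joint): Angle of the red keeper bar (318 mm long, 20 wide, 12 thick). It swings level about the hinge post: 0 = shut over the cells, positive = open to the rack's far (+x) side, up to 1.9 rad; starts open by about 1.6. Turns easily (0.04 N m), stays where left. Between 0.07 and 0.04 rad its end rides over a sprung brass ball (about 7 N at the knob) and snaps home below 0.03.
- bar_hinge (a point): On the bar's upright hinge axis, at the bar's mid thickness, 109 mm above the counter (its underside is at 103 mm, above the canisters' lids in the cells at 100 mm); axes as the rack's.
- bar_knob (a point): Middle of the round black upright knob on the bar, 180 mm from the hinge axis: 18 mm diameter, from 115 to 153 mm above the counter, this point at 137 mm; can be pinched from above or pushed.
- plug (a joint): Turn of the brass lock plug: 0 = unlocked (start), grows clockwise seen from above, stop at 1.4 rad = locked. Friction about 0.12 N m, stays where it is left.
- lock_top (a point): Lock axis, at its top face, 74 mm above the counter; axes are the rack's. The brass plug (50 mm across, in a dark 62 mm housing) has a round recess (25 mm across, 8 deep), then a square socket (18 mm across flats, 30 mm deeper). The square's angle is not given and may be any: see it from above or find it by turning the pressed key; it fits every quarter turn to about 12 degrees.
- key: Loose square key, 98 mm tall, 0.12 kg, in its stand: steel square bit (15 mm across flats, 50 long, its lowest 4 mm a round cone), orange collar (56 mm across, 50 to 56 mm up), upright orange paddle handle (62 mm along x, 18 mm thick along y, 56 to 98 mm up). Origin at the centre of the bit's lower end, z up to the handle; the bit's flats are square to x and y.
- stand: Fixed wooden key stand, 80 by 80 mm, 70 mm tall, with a 32 mm square well right through its middle; the key's bit hangs in the well and its collar rests on the top, so the key's origin is then 20 mm above the counter. Origin on the counter under the middle; z up.
- soap: Red soap bottle, 60 mm across, 150 mm tall; bystander. Origin under its centre.
- mug: Blue mug, 78 mm across, 90 mm tall; bystander. Origin under its centre.
- bowl: Red plastic bowl, 120 mm across, 45 mm tall; bystander. Origin under its centre.
- tumbler: Drinking glass, 68 mm across the rim, 110 mm tall; bystander. Origin under its centre.
- spoon: Wooden spoon, 200 mm long, lying; bystander. Origin under its middle.
Not all that is in view belongs to the job. Of the things that look like the key, the larger one is meant.

How it is judged:
By the outcome, as a careful person would: the job done as asked, in the order asked, and still so for the second after the job is handed in, with the robot touching nothing.
Of can_red, can_yellow, can_green, can_blue only 3 to 4 are there at a start; the rules pass over those that are not, and their reading is None.
At some moment in a run one of can_red, can_yellow, can_green, can_blue may be knocked a few centimetres aside while the robot is not near it.
It also fails if it takes over 210 s, if anything falls off the work surface, if the arm or the gripper's body presses on something with over 40 N, if the wrist force passes 120 N, or if a joint passes its speed limit or range.

## Working session

There is one attempt and no reset: what is moved stays moved. The work goes in short steps, each a Python script; the robot and the scene stay as the last script left them, time stands still between calls to the robot, and variables do not carry over. Pictures are saved under pics/ and viewed, and the job is handed in when it is done.

```bash
ls -la; mkdir -p pics
cat > h.py <<'E'
import numpy as np, cv2
from rig import bot
from scipy.spatial.transform import Rotation as R
def q2R(q): return R.from_quat([q[1],q[2],q[3],q[0]]).as_matrix()
def R2q(M):
    q=R.from_matrix(M).as_quat(); return [q[3],q[0],q[1],q[2]]
def cam(name):
    s=bot.read_state(); c=bot.read_camera(name)
    if 'mount' in c:
        T=np.eye(4);T[:3,:3]=q2R(s['tool_rot']);T[:3,3]=s['ee_pos']
        M=T@np.array(c['mount']); c['R']=M[:3,:3]; c['t']=M[:3,3]
    else:
        c['R']=q2R(c['attitude']) if np.size(c['attitude'])==4 else np.array(c['attitude']); c['t']=np.array(c['eye'])
    H=c['image'].shape[0]; c['f']=H/2/np.tan(np.radians(c['fovy'])/2)
    return c
def rays(c,uv):
    uv=np.atleast_2d(np.array(uv,float)); d=(uv-[c['cx'],c['cy']])/c['f']
    u=d.copy()
    for _ in range(20):
        r2=(u**2).sum(1,keepdims=True); u=d/(1+c['k1']*r2)
    return np.c_[u,np.ones(len(u))]
def plane(c,uv,z):
    d=rays(c,uv)@c['R'].T
    s=(z-c['t'][2])/d[:,2]
    return c['t']+d*s[:,None]
def deproj(c,uv):
    uv=np.atleast_2d(np.array(uv,int)); d=rays(c,uv)
    z=c['depth'][uv[:,1],uv[:,0]]
    return c['t']+(d*z[:,None])@c['R'].T
def proj(c,P):
    P=np.atleast_2d(P); p=(P-c['t'])@c['R']; s=p[:,:2]/p[:,2:]
    s=s*(1+c['k1']*(s**2).sum(1,keepdims=True)); return s*c['f']+[c['cx'],c['cy']]
E
python3 - <<'E'
from h import *
for n in ('scene','side','wrist'):
    c=cam(n); cv2.imwrite(f'pics/{n}0.png',cv2.resize(c['image'],None,fx=1.5,fy=1.5))
    print(n,c['fovy'],c['cx'],c['cy'],c['k1'],c['t'].round(1),c['R'].round(3).tolist(),(c['depth']>0).mean())
s=bot.read_state();print(s, bot.tip_reach)
E
```

```text
total 12
drwxr-xr-x  3 agent agent 4096 Dec  6 07:26 .
drwxr-xr-x 23 root  root  4096 Dec  6 07:26 ..
drwxr-xr-x  2 agent agent 4096 Dec  6 07:26 pics
scene 44.959324817765925 259.1268909406066 193.08321179053084 -0.1313949472070682 [1430.3  424.7  838.9] [[-0.397, 0.566, -0.723], [0.918, 0.227, -0.327], [-0.021, -0.793, -0.609]] 0.995941162109375
side 51.158733055370625 257.60614208347346 184.974515353376 -0.017941119640524736 [329.  665.9 825.7] [[-0.929, -0.275, 0.247], [-0.37, 0.666, -0.648], [0.014, -0.694, -0.72]] 0.9962514241536459
wrist 71.78891791501573 255.74039131562822 190.61566225164526 -0.052433141541716875 [ 46.9 552.9 373.2] [[0.227, 0.925, 0.304], [0.974, -0.215, -0.073], [-0.002, 0.313, -0.95]] 0.9960174560546875
{'clock': 0.15, 'joint_positions': array([ 1.27537072e+00,  3.00387396e-01,  1.52145444e+00,  4.55032122e-06,
        1.32069313e+00, -6.66460512e-02]), 'qvel': array([ 9.02521609e-04, -1.36228650e-03, -5.61377884e-04,  4.24751876e-04,
        4.15310512e-05, -4.10615078e-04]), 'effort': array([ 2.44669718e-03, -5.43651795e+01, -3.61889899e+01,  3.86524528e-05,
        3.02928442e-03, -1.63842316e-05]), 'ee_pos': array([124.70259096, 535.4731228 , 214.12081332]), 'tool_rot': array([-0.55361471,  0.55399076,  0.43938668, -0.43993674]), 'ft_force': array([ 0.62203878, -0.06264921, -0.79810403]), 'moment': array([ 0.02327798, -0.00175046,  0.01819066]), 'grip_width': 85.48591346794996} 19.0
```

View pics/scene0.png

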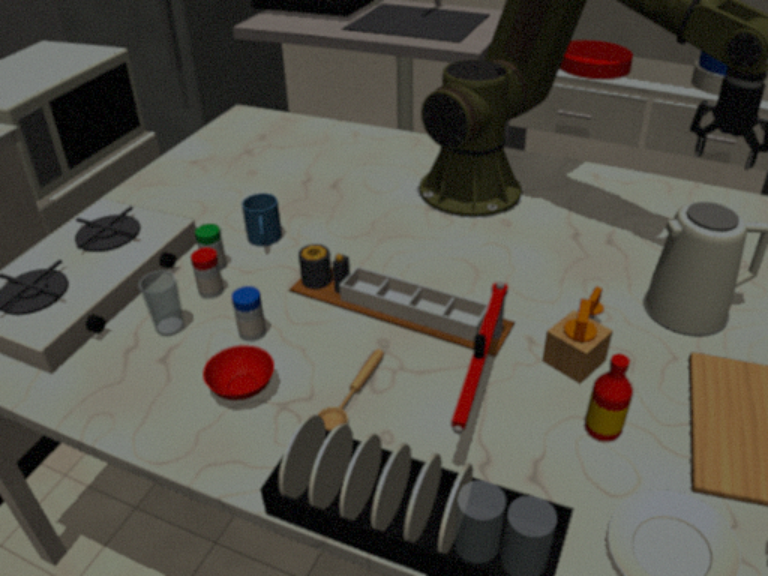

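View pics/side0.png

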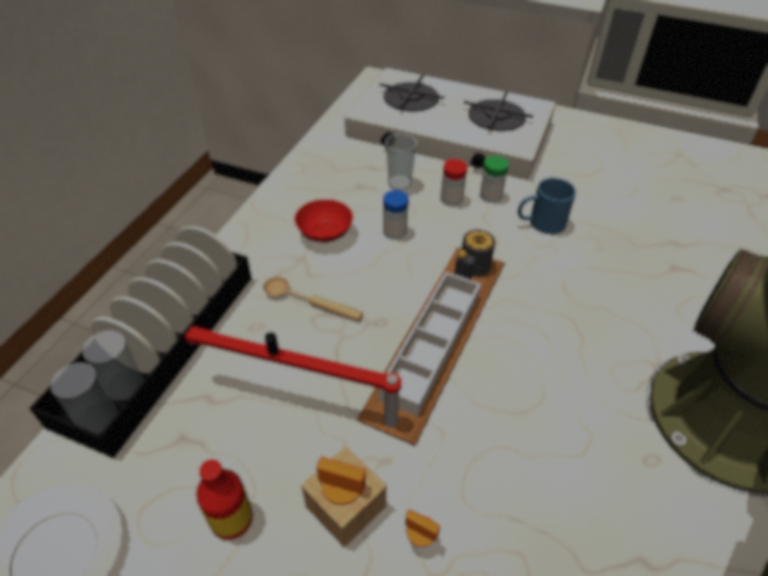

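View pics/wrist0.png

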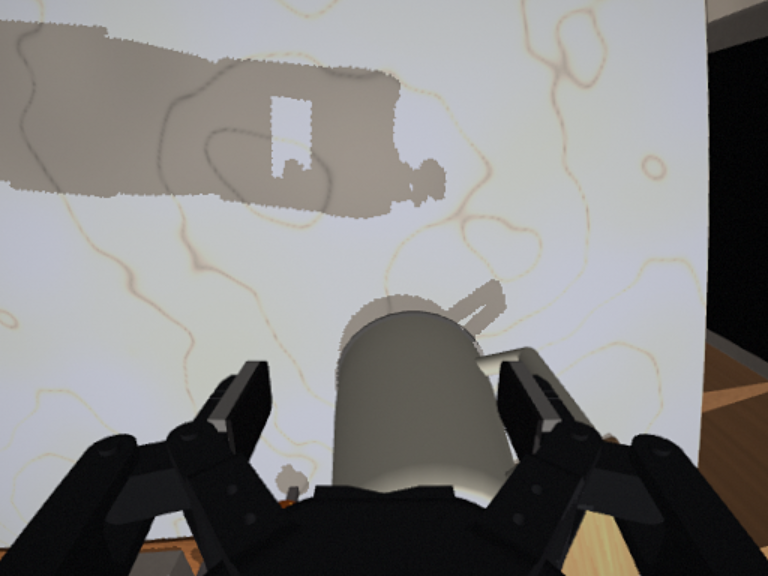

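The scene shows three canisters: green at (208,232), red at (205,260) and blue at (247,300) in the enlarged scene picture. No yellow one is visible. The rack runs from (300,285) to (510,330). The bar is open, with its end at (460,425). The key in the stand is at (585,320), and a smaller lookalike shows at (422,527) in the side picture. Next I'll take coarse measurements.

```bash
cat > m1.py <<'E'
from h import *
def blobs(c,lo,hi,mina=12):
    hsv=cv2.cvtColor(c['image'],cv2.COLOR_BGR2HSV)
    m=cv2.inRange(hsv,np.array(lo),np.array(hi))
    n,l,st,ce=cv2.connectedComponentsWithStats(m)
    return [(l==i,st[i],ce[i]) for i in range(1,n) if st[i][4]>=mina]
if __name__=='__main__':
  for n in ('scene','side'):
    c=cam(n)
    for nm,lo,hi in (('red',(0,180,70),(6,255,255)),('green',(45,100,40),(80,255,255)),('blue',(100,120,60),(125,255,255)),('yel',(22,130,60),(35,255,255)),('orange',(8,200,120),(22,255,255))):
        for m,st,ce in blobs(c,lo,hi):
            v,u=np.nonzero(m); P=deproj(c,np.c_[u,v]); P=P[np.abs(P).max(1)<2000]
            if len(P)==0: continue
            if np.abs(np.median(P,0)[:2]).max()>1100: continue
            print(n,nm,st[4],ce.round(1),'med',np.median(P,0).round(0),'min',np.percentile(P,2,0).round(0),'max',np.percentile(P,98,0).round(0))
E
python3 m1.py
```

```text
scene red 572 [398.1  37. ] med [-795.  165.  112.] min [-932.   68.   75.] max [-705.  257.  118.]
scene red 138 [135.5 170.9] med [ 577. -350.   90.] min [ 553. -373.   75.] max [ 597. -331.   94.]
scene red 282 [327.8 210.4] med [569. 219. 116.] min [496. 204.  13.] max [656. 235. 120.]
scene red 1049 [158.7 247.1] med [ 761. -164.   23.] min [ 726. -199.    5.] max [832. -95.  47.]
scene red 441 [409.6 256.6] med [655. 432. 108.] min [636. 408.  83.] max [671. 456. 153.]
scene red 366 [311.9 260.7] med [752. 237. 117.] min [679. 224. 110.] max [810. 251. 120.]
scene green 168 [137.7 155.4] med [ 506. -393.   91.] min [ 479. -419.   74.] max [ 524. -373.   96.]
scene blue 27 [173.3 148.6] med [ 415. -326.   76.] min [ 395. -338.   62.] max [ 427. -316.   81.]
scene blue 195 [163.3 197.5] med [ 654. -205.   91.] min [ 630. -229.   81.] max [ 676. -183.   94.]
scene yel 328 [403.9 280. ] med [669. 433.  50.] min [656. 409.  25.] max [673. 457.  72.]
scene orange 173 [391.9 209.5] med [503. 362. 116.] min [381. 351.  71.] max [535. 382. 123.]
scene orange 18 [399.1 205.3] med [396. 3
[... 387 characters left out ...]
] min [486. 209. 107.] max [806. 252. 118.]
side red 811 [145.7 327.2] med [629. 441. 107.] min [611. 415.  82.] max [654. 460. 151.]
side green 177 [330.  109.9] med [ 493. -389.   87.] min [ 470. -467.   36.] max [ 533. -371.   92.]
side blue 186 [263.5 133.6] med [ 643. -196.   89.] min [ 624. -225.   74.] max [ 665. -181.   94.]
side yel 236 [153.9 347.9] med [616. 452.  48.] min [610. 423.  29.] max [641. 462.  70.]
side orange 50 [228.2 316.6] med [496. 365. 115.] min [474. 358. 112.] max [526. 368. 119.]
side orange 27 [225.7 324.9] med [505. 366.  77.] min [482. 364.  73.] max [523. 369.  81.]
side orange 24 [281.5 350.7] med [387. 370.  70.] min [371. 367.  67.] max [406. 372.  72.]
```

```bash
cat >> h.py <<'E'
def down(a):
    x=np.array([np.cos(a),np.sin(a),0]);y=np.array([0,0,-1.]);z=np.cross(x,y)
    return R2q(np.c_[x,y,z])
def save(c,name,crop=None,f=1.5):
    im=c['image']
    if crop: im=im[crop[1]:crop[3],crop[0]:crop[2]]
    cv2.imwrite(f'pics/{name}.png',cv2.resize(im,None,fx=f,fy=f,interpolation=cv2.INTER_CUBIC))
def st():
    s=bot.read_state(); print('t%.1f'%s['clock'],'ee',np.round(s['ee_pos'],1),'F',np.round(s['ft_force'],1),'M',np.round(s['moment'],2),'grip %.1f'%s['grip_width'],'j6 %.2f'%s['joint_positions'][5]); return s
E
python3 - <<'E'
from h import *
s=bot.read_state(); print(q2R(s['tool_rot']).round(3))
c=bot.read_camera('wrist'); print(np.round(c['mount'],3))
for p in [(520,-270,330),(420,0,330),(450,120,330),(450,350,300),(500,250,330)]:
  for a in np.radians([-90,-45,0,45,90,135,180]):
    j=bot.ik(p,down(a)); print(p,round(np.degrees(a)),None if j is None else np.round(j,2))
E
```

```text
[[ 0.227 -0.    -0.974]
 [ 0.974 -0.     0.227]
 [-0.    -1.    -0.   ]]
[[ 1.00000e+00  0.00000e+00 -1.00000e-03 -8.11000e-01]
 [ 1.00000e-03 -3.13000e-01  9.50000e-01 -1.59137e+02]
 [ 0.00000e+00 -9.50000e-01 -3.13000e-01  7.97660e+01]
 [ 0.00000e+00  0.00000e+00  0.00000e+00  1.00000e+00]]
(520, -270, 330) -90 [-0.54  0.33  1.22 -0.    1.59  1.03]
(520, -270, 330) -45 [-0.54  0.33  1.22 -0.    1.59  0.24]
(520, -270, 330) 0 [-0.54  0.33  1.22 -0.    1.59 -0.54]
(520, -270, 330) 45 [-0.54  0.33  1.22 -0.    1.59 -1.33]
(520, -270, 330) 90 [-0.54  0.33  1.22 -0.    1.59 -2.11]
(520, -270, 330) 135 None
(520, -270, 330) 180 None
(420, 0, 330) -90 [-0.09 -0.07  1.66 -0.    1.54  1.48]
(420, 0, 330) -45 [-0.09 -0.07  1.66 -0.    1.54  0.7 ]
(420, 0, 330) 0 [-0.09 -0.07  1.66 -0.    1.54 -0.09]
(420, 0, 330) 45 [-0.09 -0.07  1.66 -0.    1.54 -0.87]
(420, 0, 330) 90 [-0.09 -0.07  1.66 -0.    1.54 -1.66]
(420, 0, 330) 135 [-0.09 -0.07  1.66 -0.    1.54 -2.44]
(420, 0, 330) 180 None
(450, 120, 330) -90 [ 0.18  0.04  1.56 -0.    1.54  1.75]
(450, 120, 330) -45 [ 0.18  0.04  1.56 -0.    1.54
[... 331 characters left out ...]
00) -45 [ 0.6   0.3   1.33 -0.    1.52  1.38]
(450, 350, 300) 0 [ 0.6   0.3   1.33 -0.    1.52  0.6 ]
(450, 350, 300) 45 [ 0.6   0.3   1.33 -0.    1.52 -0.19]
(450, 350, 300) 90 [ 0.6   0.3   1.33 -0.    1.52 -0.97]
(450, 350, 300) 135 [ 0.6   0.3   1.33 -0.    1.52 -1.76]
(450, 350, 300) 180 [ 0.6   0.3   1.33 -0.    1.52 -2.54]
(500, 250, 330) -90 [ 0.4   0.26  1.3  -0.    1.57  1.97]
(500, 250, 330) -45 [ 0.4   0.26  1.3  -0.    1.57  1.18]
(500, 250, 330) 0 [ 0.4   0.26  1.3  -0.    1.57  0.4 ]
(500, 250, 330) 45 [ 0.4   0.26  1.3  -0.    1.57 -0.39]
(500, 250, 330) 90 [ 0.4   0.26  1.3  -0.    1.57 -1.17]
(500, 250, 330) 135 [ 0.4   0.26  1.3  -0.    1.57 -1.96]
(500, 250, 330) 180 None
```

Run:
```python
from h import *
bot.servo_line([124.7,535.5,330])
def view(p,a,name):
    bot.move_to(p,down(a)); bot.dwell(0.2); c=cam('wrist'); save(c,name)
    np.savez(f'pics/{name}.npz',**{k:c[k] for k in ('image','depth','cx','cy','k1','f','R','t')})
    st()
view([470,330,330],np.radians(90),'w_key')
view([470,110,380],np.radians(90),'w_rackA')
view([470,-40,380],np.radians(90),'w_rackB')
view([540,-270,380],np.radians(45),'w_cans')
```

```text
t3.0 ee [469.6 330.5 330. ] F [-1.1 -0.2 -0.3] M [-0.03 -0.    0.02] grip 85.2 j6 -1.02
t4.1 ee [470.  110.8 379.6] F [-0.6 -0.4  0. ] M [ 0.04  0.   -0.01] grip 85.8 j6 -1.42
t5.0 ee [470.1 -39.1 380. ] F [-0.7 -0.1 -1.1] M [-0.02 -0.02 -0.03] grip 85.5 j6 -1.73
t6.2 ee [ 540.1 -268.9  380.6] F [-0.1 -0.6 -0.1] M [-0.03 -0.03  0.03] grip 85.5 j6 -1.31
```

View pics/w_key.png

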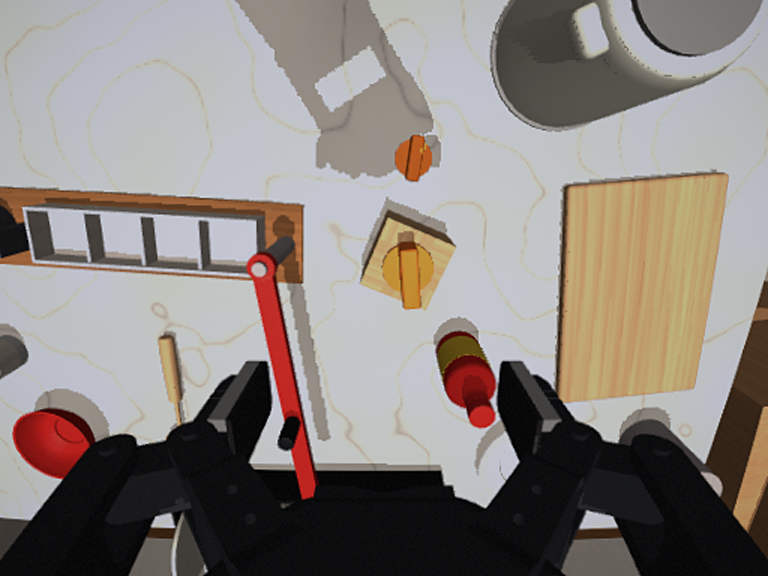

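View pics/w_rackA.png

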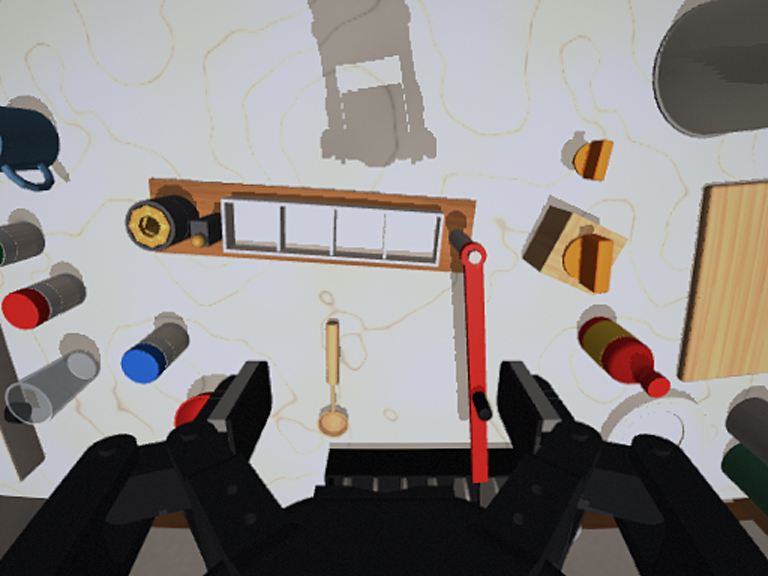

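View pics/w_rackB.png

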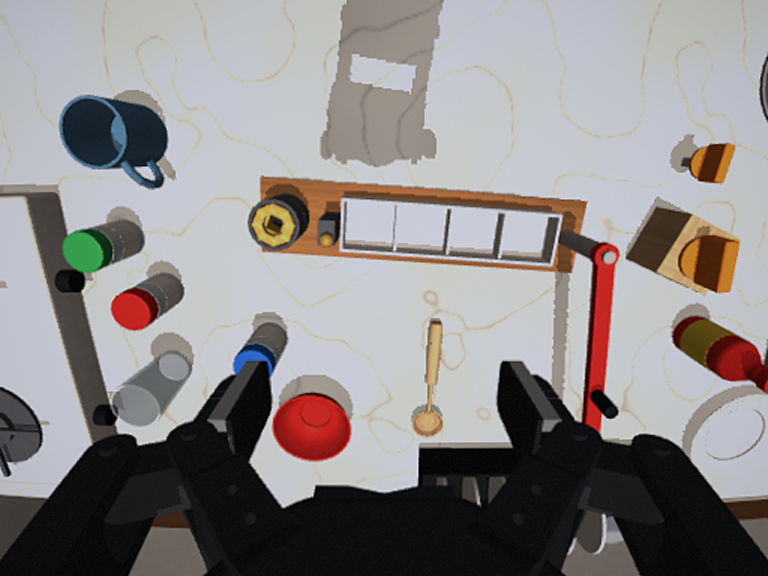

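View pics/w_cans.png

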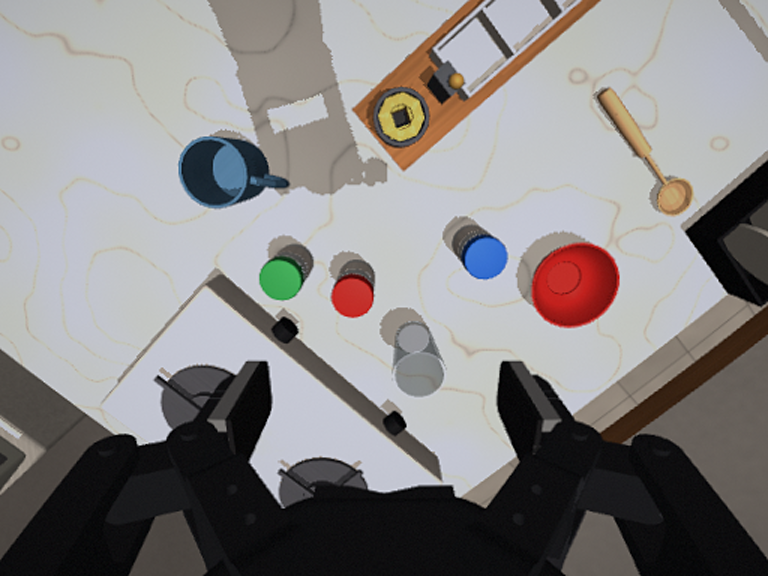

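```bash
cat > m2.py <<'E'
from h import *
def load(n):
    d=np.load(f'pics/{n}.npz'); return {k:(d[k] if d[k].ndim else float(d[k])) for k in d}
def world(c):
    H,W=c['depth'].shape; v,u=np.mgrid[:H,:W]
    P=deproj(c,np.c_[u.ravel(),v.ravel()]); return P.reshape(H,W,3)
def comps(m,mina=20):
    n,l,st,ce=cv2.connectedComponentsWithStats(m.astype(np.uint8)); return [(l==i,st[i][4]) for i in range(1,n) if st[i][4]>=mina]
def circ(xy):
    (x,y),r=cv2.minEnclosingCircle(xy.astype(np.float32)); return x,y,r
def lids(c):
    P=world(c); hsv=cv2.cvtColor(c['image'],cv2.COLOR_BGR2HSV)
    out={}
    for nm,lo,hi in (('red',(0,160,60),(8,255,255)),('green',(45,100,40),(85,255,255)),('blue',(105,150,80),(125,255,255)),('yellow',(22,130,60),(35,255,255))):
        m=(cv2.inRange(hsv,np.array(lo),np.array(hi))>0)&(abs(P[...,2]-90)<7)
        for mm,a in comps(m,60):
            v,u=np.nonzero(mm); X=plane(c,np.c_[u,v],90)[:,:2]
            x,y,r=circ(X); print(nm,a,'circ',round(x,1),round(y,1),'r',round(r,1),'cent',X.mean(0).round(1),'zmed',np.median(P[mm][:,2]).round(1)); 
            if 20<r<32: out[nm]=np.array([x,y])
    return out
if __name__=='__main__':
    print(lids(load('w_cans')))
    for n in ('w_key','w_rackA','w_rackB','w_cans'):
        c=load(n); P=world(c); hsv=cv2.cvtColor(c['image'],cv2.COLOR_BGR2HSV); x,y,z=P[...,0],P[...,1],P[...,2]
        # rim
        m=(abs(z-42)<5)&(hsv[...,1]<60)&(hsv[...,2]>110)&(x>380)&(x<600)&(y>-200)&(y<300)
        for mm,a in comps(m,300):
            v,u=np.nonzero(mm); X=plane(c,np.c_[u,v],42)[:,:2].astype(np.float32)
            print(n,'rim',a,cv2.minAreaRect(X),np.median(z[mm]))
        m=(abs(z-74)<9)&(hsv[...,0]>18)&(hsv[...,0]<35)&(hsv[...,1]>100)&(y<0)
        for mm,a in comps(m,80):
            v,u=np.nonzero(mm); X=plane(c,np.c_[u,v],74)[:,:2]; print(n,'plug',a,circ(X),np.median(z[mm]))
        m=(abs(z-120)<12)&(hsv[...,1]<70)&(hsv[...,2]>120)
        for mm,a in comps(m,20):
            v,u=np.nonzero(mm); zz=np.median(z[mm]); X=plane(c,np.c_[u,v],zz)[:,:2]; print(n,'hinge',a,circ(X),zz)
        # key paddle + collar
        for nm,zc in (('paddle',118),('collar',76)):
            m=(abs(z-zc)<5)&(hsv[...,0]>8)&(hsv[...,0]<22)&(hsv[...,1]>190)&(y>250)
            for mm,a in comps(m,60):
                v,u=np.nonzero(mm); X=plane(c,np.c_[u,v],zc)[:,:2].astype(np.float32); print(n,nm,a,cv2.minAreaRect(X),circ(X),np.median(z[mm]))
E
python3 m2.py
```

```text
red 587 circ 571.2 -354.7 r 26.1 cent [ 571.3 -354. ] zmed 89.9
green 614 circ 495.6 -399.5 r 26.1 cent [ 495.6 -399.1] zmed 89.7
blue 614 circ 647.7 -209.8 r 25.3 cent [ 647.7 -209.5] zmed 89.7
{'red': array([ 571.2020874 , -354.72186279]), 'green': array([ 495.55477905, -399.50091553]), 'blue': array([ 647.68347168, -209.76142883])}
w_key rim 985 ((482.5724792480469, 43.54852294921875), (278.88311767578125, 69.22124481201172), 86.0440673828125) 41.8605603806792
w_key hinge 70 (493.9058532714844, 208.54087829589844, 7.016049385070801) 121.00741487471927
w_key hinge 96 (781.595703125, 748.1431884765625, 27.33588218688965) 109.37528317562757
w_key hinge 63 (885.5501708984375, 53.912811279296875, 39.140689849853516) 122.68029509575626
w_key paddle 219 ((504.1944580078125, 354.5974426269531), (61.181884765625, 17.804494857788086), 4.4473958015441895) (503.93994140625, 355.3013916015625, 30.865516662597656) 117.23531545634893
w_key collar 117 ((386.81060791015625, 360.6916198730469), (12.146890640258789, 32.011085510253906), 81.94898223876953) (386.9710388183594, 362.2205810546875, 16.06
[... 1440 characters left out ...]
539) 109.86959571840549
w_rackB hinge 66 (901.3914794921875, 271.1673583984375, 38.01741027832031) 126.85988584663042
w_rackB paddle 344 ((504.233642578125, 350.8824157714844), (61.311065673828125, 19.932659149169922), 3.410388231277466) (504.158935546875, 352.13568115234375, 31.561466217041016) 117.0049173184666
w_rackB collar 288 ((509.0053405761719, 337.6043395996094), (58.11729049682617, 26.966018676757812), 5.758627891540527) (507.9171447753906, 348.3946533203125, 29.087202072143555) 75.50827393525674
w_cans plug 605 (467.88336181640625, -171.3201141357422, 25.36436653137207) 73.54552011867497
w_cans hinge 214 (697.0805053710938, -364.5480651855469, 33.90013885498047) 109.84509908840491
```

Run:
```python
from m2 import *
yh=np.array([26,379.])/np.hypot(26,379); xh=np.array([yh[1],-yh[0]]); O=np.array([482.45,43.4])
for n in ('w_rackA','w_rackB'):
    c=load(n);P=world(c);z=P[...,2]
    m=abs(z-42)<4
    v,u=np.nonzero(m);X=plane(c,np.c_[u,v],42)[:,:2]-O
    a=X@xh;b=X@yh
    for off in (-15,0,15):
        s=abs(a-off)<6; s&=abs(b)<150
        bb=np.sort(b[s]); g=np.split(bb,np.nonzero(np.diff(bb)>8)[0]+1)
        print(n,off,[(round(k.min(),1),round(k.max(),1)) for k in g])
    s=(abs(b)<145)&(abs(a)<45); h=a[s]; print(np.percentile(h,[0.5,10,25,75,90,99.5]).round(1))
```

```text
w_rackA -15 [(np.float64(-149.3), np.float64(-133.7)), (np.float64(-2.0), np.float64(-1.7)), (np.float64(69.7), np.float64(69.7)), (np.float64(134.0), np.float64(138.2))]
w_rackA 0 [(np.float64(-144.4), np.float64(-134.4)), (np.float64(-65.9), np.float64(-65.9)), (np.float64(-1.3), np.float64(0.6)), (np.float64(66.6), np.float64(69.1)), (np.float64(134.0), np.float64(138.0))]
w_rackA 15 [(np.float64(-144.9), np.float64(-135.0)), (np.float64(-68.0), np.float64(-67.9)), (np.float64(67.9), np.float64(68.3)), (np.float64(134.6), np.float64(138.5))]
[-34.7 -33.3 -31.5  30.7  32.7  34. ]
w_rackB -15 [(np.float64(-149.8), np.float64(-136.7)), (np.float64(-69.9), np.float64(-69.5)), (np.float64(-3.2), np.float64(-1.1)), (np.float64(133.2), np.float64(139.0))]
w_rackB 0 [(np.float64(-138.4), np.float64(-136.1)), (np.float64(-69.8), np.float64(-68.3)), (np.float64(66.9), np.float64(66.9)), (np.float64(133.1), np.float64(138.2))]
w_rackB 15 [(np.float64(-143.3), np.float64(-135.5)), (np.float64(-70.5), np.float64(-70.5)), (np.float64(-3.4), np.float64(-1.5)), (np.float64(66.1), np.float64(66.1)), (np.float64(132.7), np.float64(138.2))]
[-34.7 -33.3 -31.6  30.9  32.7  33.9]
```

Run:
```python
from m2 import *
c=load('w_cans');P=world(c)
for q in [(285,328),(285,318),(393,422),(215,285),(300,345),(250,305),(330,372),(418,370),(300,400)]:
    u,v=int(q[0]/1.5),int(q[1]/1.5); print(q,P[v,u].round(0))
# height map slices through green along jaw dirs
from scipy.interpolate import griddata
pts=P.reshape(-1,3)
for nm,cc in (('green',(495.6,-399.5)),('red',(571.2,-354.7)),('blue',(647.7,-209.8))):
    for a in range(-90,90,15):
        d=np.array([np.cos(np.radians(a)),np.sin(np.radians(a))]); n=np.array([-d[1],d[0]])
        q=pts[:,:2]-cc; s=q@d; t=q@n
        r=[]
        for sg in (1,-1):
            m=(abs(t)<14)&(sg*s>28)&(sg*s<58)
            r.append(np.percentile(pts[m,2],98).round(0))
        print(nm,a,r)
```

```text
(285, 328) [ 547. -467.   42.]
(285, 318) [ 541. -467.   20.]
(393, 422) [ 761. -469.   44.]
(215, 285) [ 441. -487.   43.]
(300, 345) [ 585. -487.   14.]
(250, 305) [ 491. -487.   22.]
(330, 372) [ 645. -487.   19.]
(418, 370) [ 718. -381.   49.]
(300, 400) [ 632. -527.   60.]Traceback (most recent call last):
  File "<stdin>", line 15, in <module>
    return _quantile_unchecked(
        a, q, axis, out, overwrite_input, method, keepdims, weights)
    return _ureduce(a,
                    func=_quantile_ureduce_func,
    ...<5 lines>...
                    overwrite_input=overwrite_input,
                    method=method)
    r = func(a, **kwargs)
    result = _quantile(arr,
                       quantiles=q,
    ...<2 lines>...
                       out=out,
                       weights=wgt)
    slices_having_nans = np.isnan(arr[-1, ...])
                                  ~~~^^^^^^^^^
IndexError: index -1 is out of bounds for axis 0 with size 0
```

The wrist views give a consistent geometry:
- **Rack:** hinge to lock is 379.9 mm, where 380 is expected. The rack's yaw is -3.9°, and the dividers are 68 mm apart.
- **Canisters:** there are three, with lids at z≈90 and r≈26 mm. Red is at (571,-355), green at (496,-400) and blue at (648,-210).

I'll start by picking red.

```bash
cat > ops.py <<'E'
from m2 import *
L=np.array([467.9,-170.9]); Hn=np.array([494.0,208.1])
yh=(Hn-L)/np.linalg.norm(Hn-L); xh=np.array([yh[1],-yh[0]]); O=L+215*yh
O=(O+np.array([482.3,43.2]))/2
yaw=np.arctan2(xh[1],xh[0])
def rk(x,y): return O+x*xh+y*yh
CELL=[rk(0,b) for b in (102,34,-34,-102)]
def look(name=None):
    bot.dwell(0.15); c=cam('wrist'); c={k:c[k] for k in ('image','depth','cx','cy','k1','f','R','t')}
    if name: save(c,name); np.savez(f'pics/{name}.npz',**c)
    return c
def pick(col,guess,a=np.radians(-60)):
    bot.move_gripper(85)
    bot.move_to([*guess,260],down(a)); c=look('pick_'+col)
    p=lids(c)[col]; print(col,p); assert np.linalg.norm(p-guess)<60
    bot.move_to([*p,140],down(a))
    hit=bot.servo_line([*p,68],speed=120,until_force=12); st()
    assert not hit
    bot.move_gripper(45,grip_force=45); s=st()
    assert 48<s['grip_width']<56
    bot.servo_line([*p,230],speed=200); st()
def place(i):
    q=CELL[i]; bot.move_to([*q,230],down(yaw)); 
    bot.servo_line([*q,130],speed=150); bot.dwell(0.1)
    hit=bot.servo_line([*q,76.5],speed=50,until_force=10); s=st(); print('hit',hit)
    return s
def release(i):
    bot.move_gripper(75); q=CELL[i]; bot.servo_line([*q,230],speed=200); st()
E
python3 - <<'E'
from ops import *
print(O,np.degrees(yaw),CELL)
pick('red',np.array([571.2,-354.7])); s=place(3)
E
```

```text
[482.48554224  43.3959965 ] -3.939479064696077 [array([489.49321953, 145.15498853]), array([484.82143467,  77.31566051]), array([480.14964981,   9.47633249]), array([475.47786495, -58.36299553])]
red 1216 circ 573.8 -355.4 r 25.9 cent [ 573.9 -355.3] zmed 89.7
green 986 circ 498.1 -399.6 r 26.5 cent [ 498.5 -399.7] zmed 89.7
blue 1647 circ 649.2 -210.6 r 25.3 cent [ 649.5 -210.6] zmed 89.6
red [ 573.84277344 -355.40475464]
t9.5 ee [ 574.3 -355.7   69.2] F [-0.2 -0.5  0.2] M [ 0.01  0.01 -0.01] grip 84.7 j6 0.44
t10.0 ee [ 576.2 -357.1   73. ] F [ 0.2  0.6 24. ] M [-0.47 -0.35  0.  ] grip 45.1 j6 0.44Traceback (most recent call last):
  File "<stdin>", line 3, in <module>
  File "ops.py", line 20, in pick
    assert 48<s['grip_width']<56
           ^^^^^^^^^^^^^^^^^^^^^
AssertionError
```

Run:
```python
from ops import *
st();c=look('dbg1'); d=cam('scene'); save(d,'dbg1s',(60,100,260,250),3.5); d=cam('side'); save(d,'dbg1d',(220,60,420,210),3.5)
```

```text
t10.0 ee [ 576.2 -357.1   73. ] F [ 0.2  0.6 24. ] M [-0.47 -0.35  0.  ] grip 45.1 j6 0.44
```

View pics/dbg1.png

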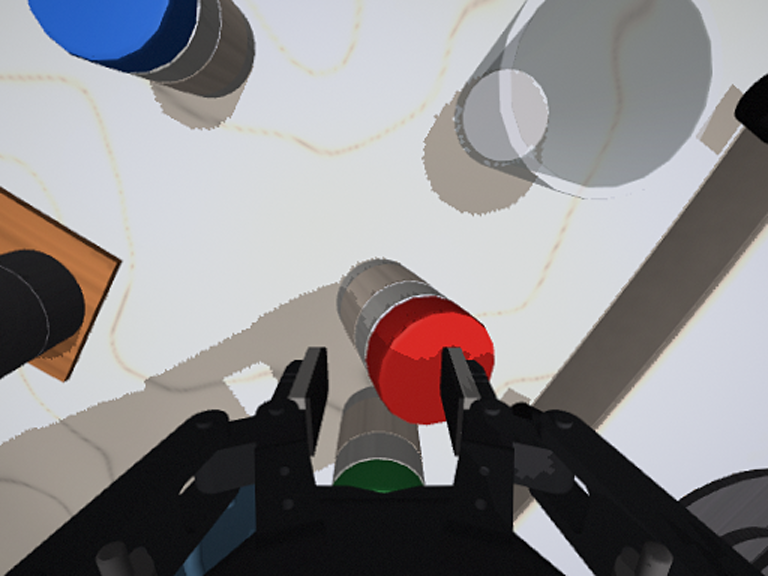

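View pics/dbg1s.png

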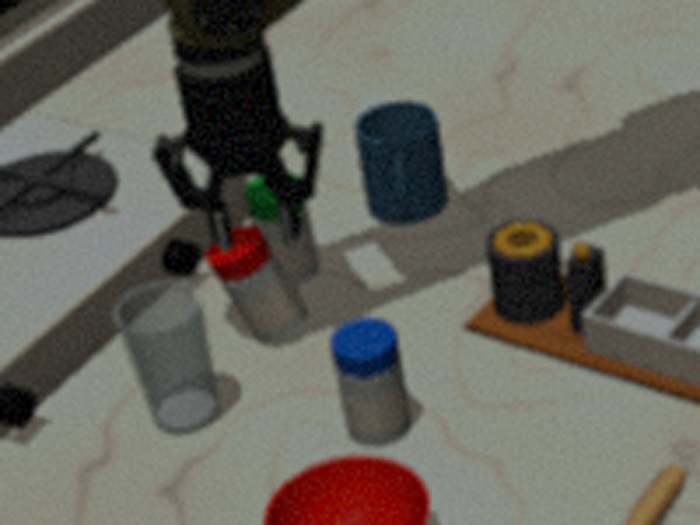

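View pics/dbg1d.png

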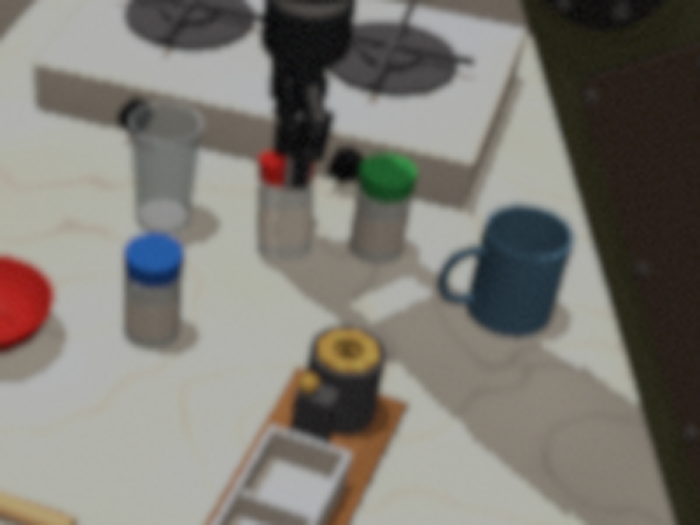

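View pics/pick_red.png

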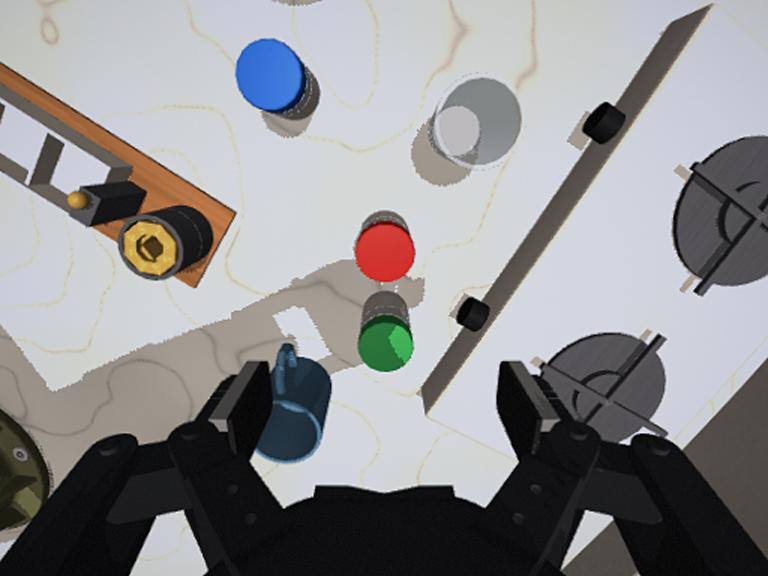

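Run:
```python
from ops import *
c=load('pick_red'); print(c['t'])
# project predicted TCP line at pick height
print(proj(c,[[573.8,-355.4,90],[573.8,-355.4,0]])*1.5)
d=load('dbg1'); s=bot.read_state(); print(q2R(s['tool_rot']).round(3)); e=np.array(s['ee_pos'])
print(proj(d,[e,e+[0,0,17]])*1.5)
P=world(d);hsv=cv2.cvtColor(d['image'],cv2.COLOR_BGR2HSV)
m=(cv2.inRange(hsv,np.array((0,160,40)),np.array((8,255,255)))>0)
v,u=np.nonzero(m);X=P[m];print(np.percentile(X,[2,50,98],axis=0).round(0))
```

```text
[ 641.0040787  -315.25144337  419.50762716]
[[384.35655926 252.10596622]
 [384.08560471 232.50233221]]
[[ 0.5    0.008  0.866]
 [-0.866 -0.006  0.5  ]
 [ 0.009 -1.     0.004]]
[[381.17312847 345.18920047]
 [381.33959577 364.16315795]]
[[ 565. -393.   80.]
 [ 590. -367.   94.]
 [ 610. -350.   99.]]
```

Run:
```python
from ops import *
s=bot.read_state();e=np.array(s['ee_pos'])
bot.servo_line([e[0],e[1],150],speed=60); st()
c=look('dbg2'); print(lids(c))
d=cam('scene'); save(d,'dbg2s',(60,100,260,250),3.5)
```

```text
t11.8 ee [ 576.1 -357.   149.6] F [0.4 0.2 0.4] M [ 0.04 -0.   -0.02] grip 44.7 j6 0.44
red 2463 circ 573.8 -354.6 r 25.9 cent [ 574.4 -354.2] zmed 89.7
green 1809 circ 498.8 -399.8 r 27.0 cent [ 499.4 -399.1] zmed 89.8
blue 3457 circ 649.2 -210.7 r 25.3 cent [ 647.8 -211.5] zmed 89.7
{'red': array([ 573.75360107, -354.56985474]), 'green': array([ 498.76916504, -399.84399414]), 'blue': array([ 649.16168213, -210.67411804])}
```

View pics/dbg2s.png

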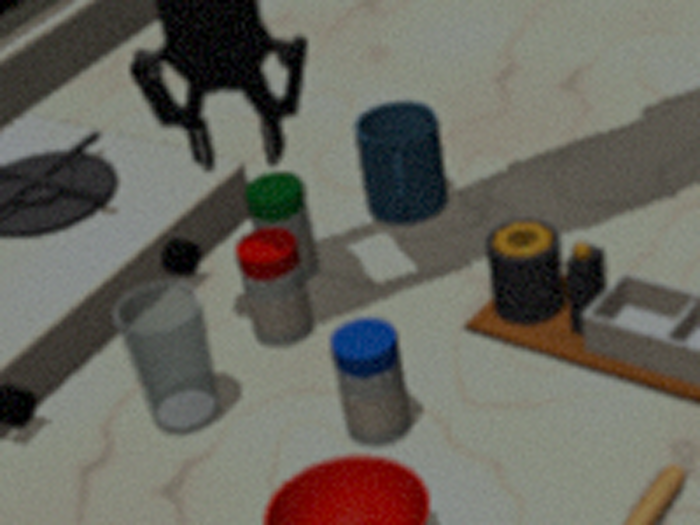

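View pics/dbg2.png

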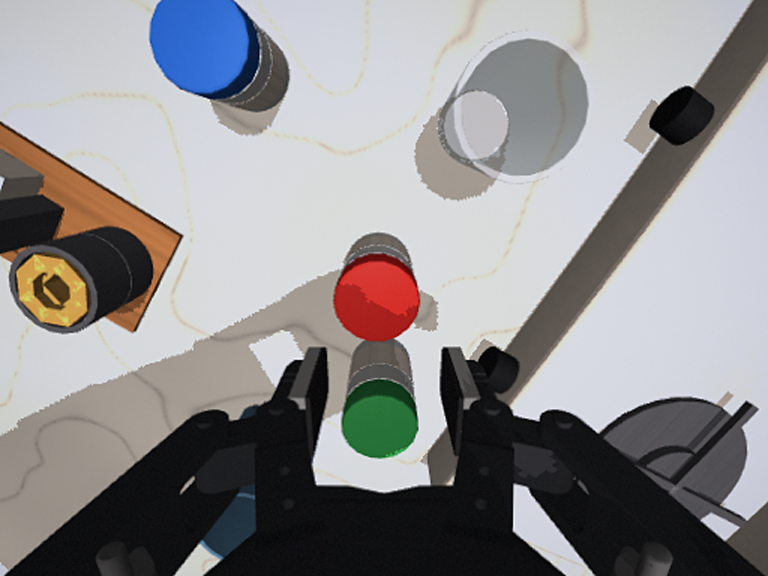

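Run:
```python
from ops import *
c=load('dbg2'); s=bot.read_state(); Rt=q2R(s['tool_rot']); e=np.array(s['ee_pos'])
P=world(c); T=(P.reshape(-1,3)-e)@Rt; T=T.reshape(P.shape)
for q in [(315,350),(325,350),(300,355),(315,380),(320,420),(443,350),(453,350),(450,380),(465,355),(465,390),(445,440),(300,430),(480,430),(460,480)]:
    u,v=int(q[0]/1.5),int(q[1]/1.5); print(q,T[v,u].round(1))
m=(T[...,1]>-60)&(T[...,1]<60)&(abs(T[...,0])<70)
X=T[m]; 
for lo,hi in ((-70,0),(0,70)):
    k=X[(X[:,0]>lo)&(X[:,0]<hi)]; print('side',lo,np.percentile(k,[0,1,50,99,100],axis=0).round(1))
```

```text
(315, 350) [-24.6 -25.5  11. ]
(325, 350) [-21.6 -22.9   9.7]
(300, 355) [-71.6 150.1 -84.2]
(315, 380) [-21.6 -44.5   9.8]
(320, 420) [-21.3 -43.   -7.3]
(443, 350) [ 23.7 -22.1   9.2]
(453, 350) [ 26.9 -26.   11.3]
(450, 380) [ 23.4 -42.2   8.3]
(465, 355) [ 72.  150.1 -84.2]
(465, 390) [ 26.3 -52.6  10.9]
(445, 440) [  55.7  135.6 -163.1]
(300, 430) [-21.  -72.   11.6]
(480, 430) [ 26.2 -72.9  12.3]
(460, 480) [ 16.5 -95.1  17.1]
side -70 [[ -70.   -59.9 -114.2]
 [ -68.7  -59.1 -109.2]
 [ -21.6  -27.1    4. ]
 [  -0.6   60.   137. ]
 [  -0.4   60.   149.8]]
side 0 [[   0.4  -60.  -114.3]
 [   0.5  -58.8 -106.6]
 [  27.2   39.9   10.3]
 [  68.9   60.   133.3]
 [  70.    60.   134.8]]
```

Run:
```python
from ops import *
for n,e,a in (('dbg2',[576.1,-357,149.6],-60),('pick_red',[571.2,-354.7,260],-60),('w_cans',[540.1,-268.9,380.6],45)):
    c=load(n); Rt=q2R(down(np.radians(a))); P=world(c); T=((P.reshape(-1,3)-e)@Rt).reshape(P.shape)
    v,u=np.mgrid[:384,:512]
    # camera depth <230 => gripper
    for sg in (-1,1):
        m=(c['depth']>0)&(c['depth']<230)&(sg*T[...,0]>8)&(sg*T[...,0]<70)&(T[...,1]<100)
        k=T[m]; i=np.argsort(k[:,1])[-8:]; print(n,sg,m.sum(),'tips',k[i].round(1).tolist()[::3], 'inner', np.percentile(abs(k[k[:,1]>-60][:,0]),[1,5,50,99]).round(1) , 'z',np.percentile(k[k[:,1]>-60][:,2],[1,50,99]).round(1))
```

```text
dbg2 -1 17337 tips [[-66.1, 98.4, 134.4], [-66.6, 99.0, 142.5], [-68.9, 99.8, 149.9]] inner [ 8.9 14.8 25.2 69.8] z [-10.2  10.7 148.9]
dbg2 1 18766 tips [[62.1, 96.9, 126.7], [57.9, 97.7, 126.0], [69.5, 98.1, 127.1]] inner [10.  23.5 35.6 69.4] z [ -9.9  71.7 133.4]
pick_red -1 16297 tips [[-41.5, -30.3, 5.9], [-41.4, -30.1, 1.3], [-41.6, -29.9, -6.0]] inner [41.1 41.3 41.8 54.8] z [-10.8   6.6  11.5]
pick_red 1 16241 tips [[43.7, -30.5, 1.0], [43.8, -30.1, -5.2], [44.2, -29.8, -8.1]] inner [42.9 43.1 43.8 56.8] z [-10.6   6.7  11.6]
w_cans -1 16267 tips [[-43.1, -30.5, 0.9], [-43.2, -30.2, 7.0], [-43.1, -30.1, -9.3]] inner [42.5 42.7 43.3 56.4] z [-11.4   5.8  10.6]
w_cans 1 16263 tips [[42.4, -30.5, 4.9], [42.9, -29.9, -3.8], [42.8, -29.5, -1.5]] inner [41.9 42.  42.7 55.7] z [-11.2   6.1  11. ]
```

The depth image shows the open fingertips at tool y = -30, where the stated geometry puts them at +6. So the real fingers end about 36 mm short of the stated TCP, and a finger came down on the lid. The can righted itself at the same spot. From here on I'll treat the grasp point as 36 mm above the reported TCP, and I'll check it by contact.

```bash
python3 - <<'E'
s=open('ops.py').read()
s=s.replace("L=np.array","G=36.0\nL=np.array",1)
i=s.index('def pick')
s=s[:i]+'''def pick(col,guess,a=np.radians(-60)):
    bot.move_gripper(85)
    bot.move_to([*guess,230],down(a)); c=look('pick_'+col)
    p=lids(c)[col]; print(col,p); assert np.linalg.norm(p-guess)<60
    bot.move_to([*p,120],down(a))
    hit=bot.servo_line([*p,66-G],speed=120,until_force=8); st()
    if hit: print('HIT'); raise SystemExit
    bot.move_gripper(45,grip_force=45); s=st()
    assert 48<s['grip_width']<56
    bot.servo_line([*p,200],speed=200); st()
def place(i):
    q=CELL[i]; bot.move_to([*q,200],down(yaw)); bot.dwell(0.1)
    bot.servo_line([*q,100],speed=150); bot.dwell(0.1)
    hit=bot.servo_line([*q,74-G],speed=50,until_force=10); s=st(); print('hit',hit)
    return s
def release(i):
    bot.move_gripper(75); q=CELL[i]; bot.servo_line([*q,200],speed=200); st()
'''
open('ops.py','w').write(s)
E
python3 - <<'E'
from ops import *
bot.servo_line([576,-357,200])
pick('red',np.array([573.8,-354.6])); c=look('held_red'); s=place(3); look('placed_red')
E
```

```text
red 1440 circ 573.7 -354.5 r 25.7 cent [ 574.  -354.4] zmed 89.7
green 1144 circ 498.2 -399.2 r 26.3 cent [ 498.9 -399.4] zmed 89.8
blue 2013 circ 649.1 -210.7 r 25.2 cent [ 649.5 -210.6] zmed 89.7
red [ 573.70556641 -354.50247192]
t14.9 ee [ 574.2 -354.8   31.1] F [-0.9 -0.3 -0.4] M [0.01 0.06 0.05] grip 85.0 j6 0.44
t15.3 ee [ 574.  -354.6   30.8] F [-2.   1.4  6. ] M [0.26 0.26 0.01] grip 51.3 j6 0.44
t16.3 ee [ 573.2 -354.2  198.3] F [ 0.3 -0.4 -4.4] M [-0.03 -0.01  0.04] grip 51.3 j6 0.44
t19.8 ee [475.1 -58.3  40.5] F [-3.   0.9  5. ] M [0.08 0.32 0.  ] grip 51.2 j6 -0.13
hit True
```

View pics/placed_red.png

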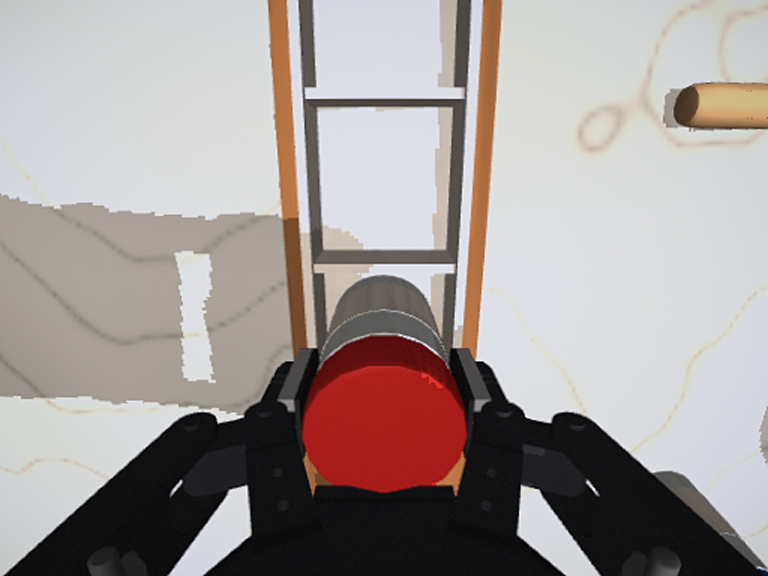

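Red is in cell 3. The TCP is 9.7 mm higher than at the pick, which matches the 10 mm cell floor. I'll release it and do the other two, with the same floor check.

Run:
```python
from ops import *
release(3)
pick('green',np.array([498.2,-399.3])); s=place(2)
assert 37<s['ee_pos'][2]<43
release(2)
pick('blue',np.array([649.1,-210.6])); s=place(1)
assert 37<s['ee_pos'][2]<43
release(1)
bot.move_to([470,60,380],down(np.pi/2)); look('chk1'); d=cam('scene'); save(d,'chk1s',(100,100,400,300),2.5)
```

```text
t21.3 ee [475.  -58.3 198.9] F [ 0.1 -0.4 -0.3] M [ 0.05  0.03 -0.  ] grip 74.8 j6 -0.13
green 1425 circ 497.4 -400.4 r 25.8 cent [ 497.7 -400.1] zmed 89.7
green [ 497.35079956 -400.35513306]
t24.5 ee [ 497.8 -400.7   31. ] F [-0.9  0.3  0.8] M [ 0.   -0.02  0.02] grip 85.3 j6 0.31
t24.9 ee [ 497.6 -400.5   30.8] F [-1.3  2.4  5.9] M [0.2  0.22 0.06] grip 51.1 j6 0.31
t25.9 ee [ 497.  -400.   198.5] F [-0.1  0.3 -2. ] M [-0.04 -0.02 -0.03] grip 51.0 j6 0.31
t29.5 ee [479.8   9.5  40.5] F [-1.6  0.1  5.3] M [0.07 0.24 0.02] grip 51.1 j6 0.01
hit True
t30.8 ee [479.7   9.5 198.9] F [-0.1 -0.2 -0.8] M [-0.05  0.   -0.01] grip 74.9 j6 0.01
red 263 circ 483.3 -63.9 r 24.3 cent [494.5 -69.3] zmed 89.7
green 320 circ 489.7 0.7 r 24.2 cent [497.6  -4.4] zmed 90.5
blue 1405 circ 650.0 -209.2 r 25.3 cent [ 650.4 -209. ] zmed 89.7
blue [ 649.98223877 -209.16912842]
t33.8 ee [ 650.5 -209.4   31.1] F [ 0.6 -0.8  0.3] M [ 0.01 -0.02 -0.06] grip 84.9 j6 0.68
t34.2 ee [ 650.3 -209.2   30.8] F [-1.6  1.   7. ] M [ 0.17  0.28 -0.04] grip 50.9 j6 0.68
t35.2 ee [ 649.5 -209.   198.3] F [ 0.4  1.  -3.9] M [0.02 0.01 0.03] grip 51.4 j6 0.68
t38.6 ee [484.4  77.3  40.5] F [-1.9  0.4  5.9] M [-0.01  0.25 -0.04] grip 51.2 j6 0.15
hit True
t39.9 ee [484.3  77.3 198.9] F [ 0.4 -0.2 -0.9] M [-0.02 -0.04  0.03] grip 75.1 j6 0.15
```

Run:
```python
from ops import *
c=load('chk1');P=world(c);hsv=cv2.cvtColor(c['image'],cv2.COLOR_BGR2HSV)
for nm,lo,hi in (('red',(0,160,60),(8,255,255)),('green',(45,100,40),(85,255,255)),('blue',(105,150,80),(125,255,255))):
    m=(cv2.inRange(hsv,np.array(lo),np.array(hi))>0)&(abs(P[...,2]-100)<6)
    for mm,a in comps(m,60):
        v,u=np.nonzero(mm);X=plane(c,np.c_[u,v],100)[:,:2];x,y,r=circ(X);q=np.array([x,y])-O;print(nm,a,r,'rack xy',q@xh,q@yh,np.median(P[mm][:,2]))
```

```text
red 702 25.90738868713379 rack xy -2.175527299143078 -103.85516451888455 99.59224387001487
red 275 28.36086654663086 rack xy 127.8199055344133 388.05253907643896 99.3371848857874
green 705 25.776382446289062 rack xy -1.7411608103079685 -36.93000551524883 99.7014553084756
blue 688 25.348751068115234 rack xy -1.5607585994560584 31.32962872277381 99.61279887257709
```

View pics/chk1.png

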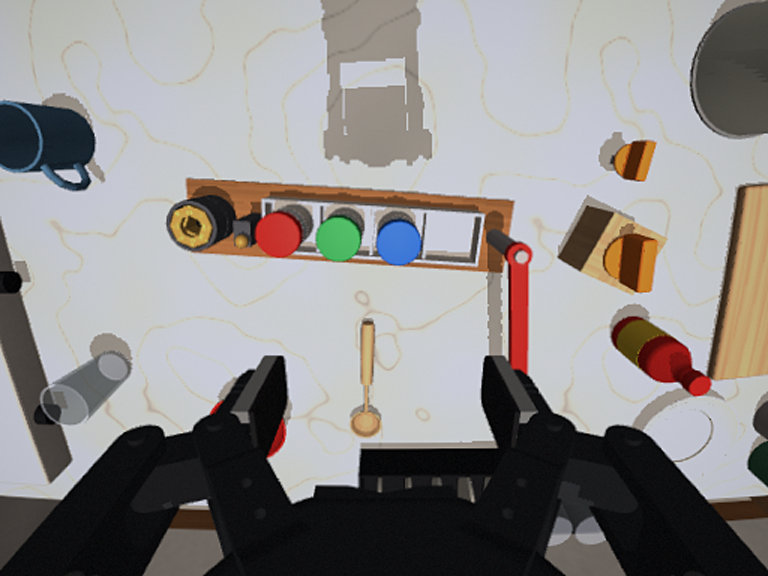

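View pics/chk1s.png

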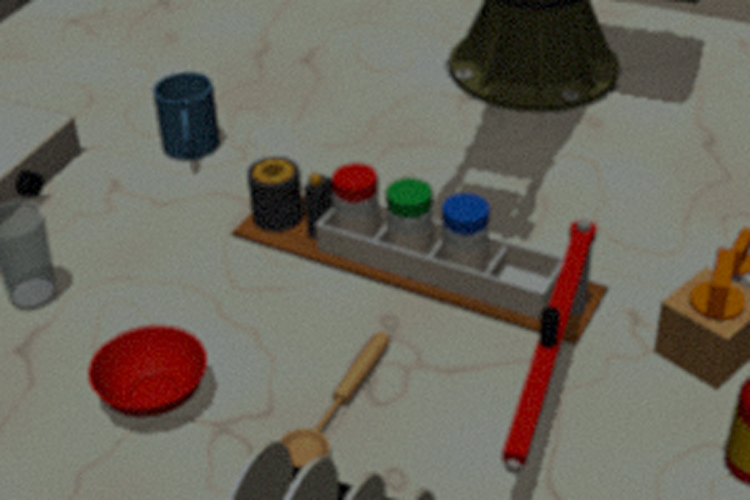

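All three canisters stand in cells 3, 2 and 1, with flat lids at z = 99.6. Now I'll find the bar angle and the knob.

```bash
cat > bar.py <<'E'
from ops import *
def bar(c):
    hsv=cv2.cvtColor(c['image'],cv2.COLOR_BGR2HSV); P=world(c)
    m=((hsv[...,0]<6)|(hsv[...,0]>174))&(hsv[...,1]>180)&(abs(P[...,2]-115)<8)
    r=np.linalg.norm(P[...,:2]-Hn,axis=2); m&=(r<340)
    cs=comps(m,60); mm=np.zeros(m.shape,bool)
    for q,a in cs: mm|=q
    v,u=np.nonzero(mm); X=plane(c,np.c_[u,v],115)[:,:2].astype(np.float32)
    rr=np.linalg.norm(X-Hn,axis=1); X=X[rr>25]
    l=cv2.fitLine(X,cv2.DIST_HUBER,0,0.01,0.01).ravel(); d=l[:2]
    if d@(X.mean(0)-Hn)<0: d=-d
    off=(Hn-l[2:])@np.array([-d[1],d[0]])
    th=np.arctan2(d@xh,-d@yh); th2=np.arctan2((X.mean(0)-Hn)@xh,-(X.mean(0)-Hn)@yh)
    print('bar theta fit',th,'via hinge',th2,'line-hinge off',off,'n',len(X),'rmax',np.linalg.norm(X-Hn,axis=1).max())
    # knob top: dark at z~153
    m=(hsv[...,2]<70)&(abs(P[...,2]-153)<6)&(abs(r-180)<40)
    for q,a in comps(m,15):
        v,u=np.nonzero(q);X=plane(c,np.c_[u,v],153)[:,:2]; x,y,rr=circ(X); k=np.array([x,y]); print('knob',k,'rad',rr,'from hinge',np.linalg.norm(k-Hn),'theta',np.arctan2((k-Hn)@xh,-(k-Hn)@yh),np.median(P[q][:,2]))
    return th2
def knob(th,r=180): return Hn+r*(np.sin(th)*xh-np.cos(th)*yh)
E
python3 - <<'E'
from bar import *
bar(load('w_rackA')); bar(load('w_key')); bar(load('chk1'))
k=knob(1.6); print(k)
bot.move_to([k[0]-40,k[1],250],down(yaw)); c=look('knob'); bar(c); st()
E
```

```text
bar theta fit 1.7428968898167247 via hinge 1.9175675521119795 line-hinge off -0.2723767223573361 n 1588 rmax 317.55238584117774
knob [668.94628906 226.80218506] rad 9.856863021850586 from hinge 175.94310382253036 theta 1.7460511846844666 152.24160258519777
bar theta fit 1.7483057573469007 via hinge 1.9528484341216856 line-hinge off -3.1295604851669907 n 1911 rmax 293.93913588920833
knob [669.33996582 228.39118958] rad 10.08749771118164 from hinge 176.51015831459918 theta 1.7547655546740915 152.56941967948347
bar theta fit 2.8912239202393395 via hinge 2.1617050151956314 line-hinge off 70.0227536052902 n 950 rmax 270.0559024561545
[673.8592173  200.98227892]
bar theta fit 1.7449586232412615 via hinge 1.7505237102118867 line-hinge off -1.1103385470467444 n 4419 rmax 318.03616840835934
knob [672.5078125  227.87368774] rad 8.982356071472168 from hinge 179.59965993992844 theta 1.749875552947523 152.64209898751787
t43.4 ee [633.9 200.8 250.5] F [-0.2  0.1 -0. ] M [ 0.03 -0.02 -0.02] grip 74.9 j6 0.32
```

View pics/knob.png

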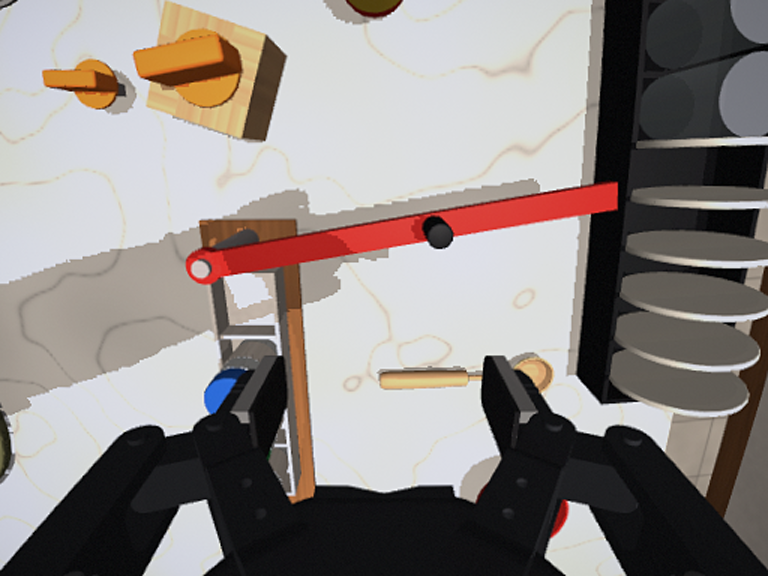

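The bar is at θ≈1.75 and the knob at (672.5, 227.9), 179.6 mm from the hinge (180 expected). I'll pinch it and sweep it along the arc.

Run:
```python
from bar import *
k=np.array([672.5,227.9]); z=141-G
bot.move_gripper(50)
bot.move_to([*k,180],down(yaw))
hit=bot.servo_line([*k,z],speed=100,until_force=8); st()
assert not hit
bot.move_gripper(8,grip_force=25); s=st()
assert 14<s['grip_width']<22
th0=1.75
for th in np.linspace(th0,0.14,13)[1:]:
    p=knob(th,179.8); bot.servo_line([*p,z],speed=110)
    s=bot.read_state(); print('%.2f'%th,np.round(s['ft_force'],1),np.round(np.array(s['ee_pos'])[:2]-p,1),end=' | ')
print(); st()
look('bar1')
```

```text
t45.1 ee [672.9 228.  106. ] F [-1.3  0.5 -0.2] M [0.03 0.01 0.02] grip 49.9 j6 0.34
t45.5 ee [672.8 228.  105.6] F [ 0.5 -0.2  3.7] M [-0.01 -0.06 -0.04] grip 17.6 j6 0.34
1.62 [-3.1 -0.1  5.4] [-0.1 -0.8] | 1.48 [-4.8  0.7  5.4] [-0.3 -1. ] | 1.35 [-3.8  0.8  4.8] [-0.4 -1. ] | 1.21 [-0.8  1.4  4.4] [-0.2 -0.9] | 1.08 [ 4.3 -3.1  3.9] [ 0.3 -0.7] | 0.95 [ 8.6 -8.5  1.5] [ 1.  -1.3] | 0.81 [ 11.2 -12.4   0.2] [ 1.2 -1.9] | 0.68 [  6.7 -11.    0.6] [ 0.6 -1.6] | 0.54 [ 6.8 -9.1  1.5] [ 0.5 -1.2] | 0.41 [ 2.8 -5.2  2.7] [-0.1 -0.6] | 0.27 [ 0.  -4.3  2.8] [-0.1 -0.1] | 0.14 [ 0.7 -3.   1. ] [ 0. -0.] | 
t49.9 ee [506.8  28.7 104.9] F [ 0.7 -3.   1. ] M [-0.52 -0.24 -0.18] grip 17.1 j6 0.05
```

View pics/bar1.png

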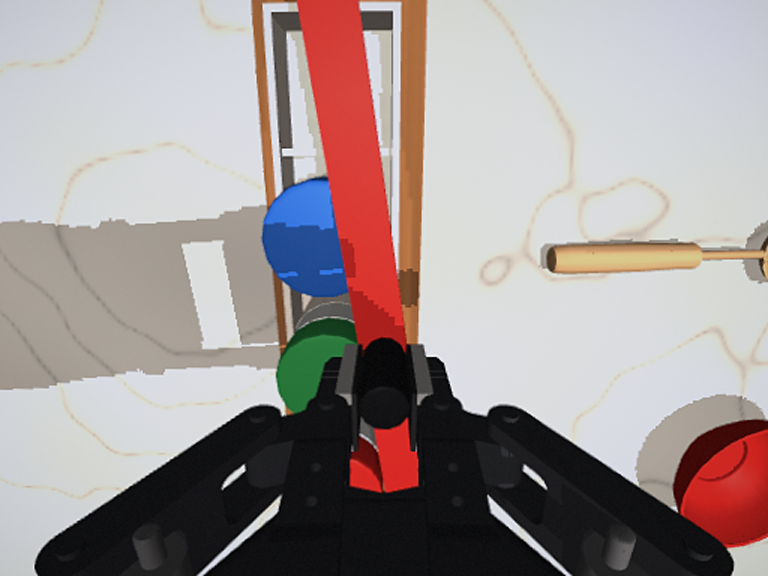

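Run:
```python
from bar import *
z=141-G
for th in (0.09,0.06,0.04,0.02,0.0,-0.015,-0.03):
    p=knob(th,179.8); h=bot.servo_line([*p,z],speed=40,until_force=25)
    s=bot.read_state(); e=np.array(s['ee_pos'])[:2]-Hn; print('%.3f'%th,h,np.round(s['ft_force'],1),'act th %.4f'%np.arctan2(e@xh,-e@yh))
    if h: break
bot.dwell(0.2)
bot.move_gripper(30); bot.dwell(0.2); s=st()
e=np.array(s['ee_pos']); bot.servo_line([e[0],e[1],200],speed=200)
q=rk(0,40); bot.move_to([q[0],q[1],330],down(np.pi/2+yaw)); c=look('bar2'); bar(c)
d=cam('scene'); save(d,'bar2s',(140,130,370,260),3.2)
d=cam('side'); save(d,'bar2d',(200,120,400,300),3.2)
```

```text
0.090 False [-0.3 -0.4 -0.9] act th 0.0878
0.060 False [ 0.9 -0.3 -1.9] act th 0.0586
0.040 False [-2.  -2.8  0.3] act th 0.0380
0.020 False [-6.2 -4.3  2.9] act th 0.0159
0.000 False [-1.  -2.5 -2.7] act th -0.0007
-0.015 False [ 20.2  -4.1 -13.4] act th -0.0036
-0.030 False [ 42.6  -4.3 -26.9] act th -0.0051
t52.7 ee [476.2  29.3 105.1] F [-0.7  0.1 -0.7] M [-0.05 -0.04  0.03] grip 30.0 j6 0.05
bar theta fit -0.05698848774307406 via hinge 0.08192006960017319 line-hinge off -9.490898659660342 n 3002 rmax 318.5202144100509
knob [480.54293823  28.95140648] rad 8.957240104675293 from hinge 179.6533079907276 theta -0.006219072349084379 152.59438472937472
```

View pics/bar2.png

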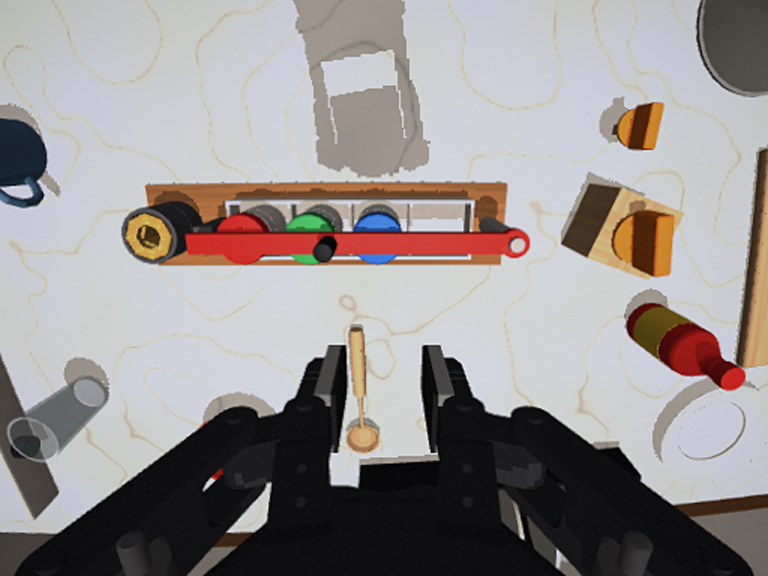

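View pics/bar2d.png

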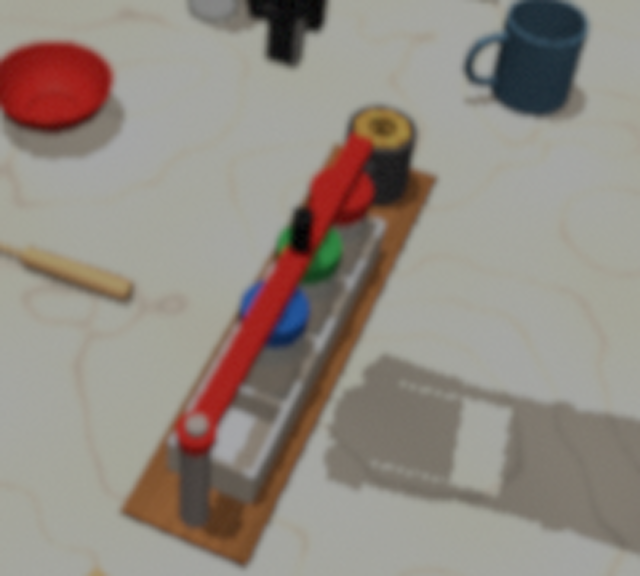

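The knob angle reads -0.006. The force showed the ball's resistance around 0.02–0.04, then let go and ended against the stop at 0, so the bar is shut and home. Now the key and the lock. Candidates for the key:
- In `w_key`, the one in the stand at (405,265), with its paddle 61×18 mm and its top at z = 117.
- The small one at (413,158) on the counter, with its top at about 72.

The description fits the one in the stand, because it is the larger. I'll take a close look at both the key and the lock.

```bash
cat > keym.py <<'E'
from ops import *
def key(c,zt=118,zc=76,lim=lambda x,y:(y>290)&(x>440)):
    P=world(c);hsv=cv2.cvtColor(c['image'],cv2.COLOR_BGR2HSV);z=P[...,2]
    o=(hsv[...,0]>6)&(hsv[...,0]<24)&(hsv[...,1]>170)&lim(P[...,0],P[...,1])
    out=None
    for nm,zz in (('paddle',zt),('collar',zc)):
        for mm,a in comps(o&(abs(z-zz)<4),80):
            v,u=np.nonzero(mm);X=plane(c,np.c_[u,v],zz)[:,:2].astype(np.float32)
            r=cv2.minAreaRect(X);b=cv2.boxPoints(r);e=[b[1]-b[0],b[2]-b[1]];e=max(e,key=np.linalg.norm)
            ang=np.degrees(np.arctan2(e[1],e[0])); ang=(ang+90)%180-90
            print(nm,a,'c',np.round(r[0],1),'size',np.round(r[1],1),'long ang %.1f'%ang,'circ',np.round(circ(X),1),'z %.1f'%np.median(z[mm]))
            if nm=='paddle' and out is None: out=(np.array(r[0]),ang)
    return out
E
python3 - <<'E'
from keym import *
bot.move_gripper(60)
bot.move_to([504,345,210],down(np.radians(94))); c=look('keyv'); key(c)
# stand top
P=world(c);hsv=cv2.cvtColor(c['image'],cv2.COLOR_BGR2HSV)
m=(abs(P[...,2]-70)<4)&(abs(P[...,0]-504)<90)&(abs(P[...,1]-350)<90)&(hsv[...,1]<170)&(hsv[...,0]<40)
for mm,a in comps(m,200):
    v,u=np.nonzero(mm);X=plane(c,np.c_[u,v],70)[:,:2].astype(np.float32);print('stand',a,cv2.minAreaRect(X))
st()
bot.move_to([468,-171,210],down(np.radians(45))); c=look('lockv'); st()
save(c,'lockc',(200,80,312,180),6)
E
```

```text
paddle 1027 c [504.4 354.9] size [60.8 17.5] long ang 4.2 circ [504.3 355.3  31. ] z 117.5
collar 502 c [507. 337.] size [51.3 17.2] long ang 4.1 circ [506.4 345.   25.6] z 75.8
collar 408 c [502.8 374.4] size [48.8 15.5] long ang 6.7 circ [503.7 366.7  24.4] z 75.8
stand 2549 ((503.37335205078125, 354.5068359375), (80.06414031982422, 80.45816040039062), 67.10086822509766)
t56.6 ee [504.6 344.1 210.8] F [ 0.1  0.3 -0.3] M [-0.06  0.04  0.03] grip 60.2 j6 -1.10
t58.7 ee [ 468.2 -170.5  210. ] F [-0.2 -0.2  0.5] M [0.02 0.03 0.02] grip 59.9 j6 -1.21
```

View pics/keyv.png

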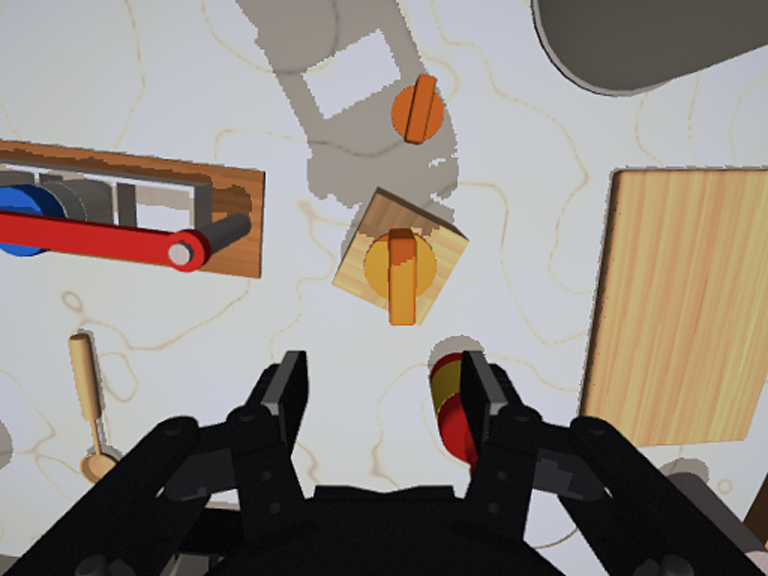

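View pics/lockv.png

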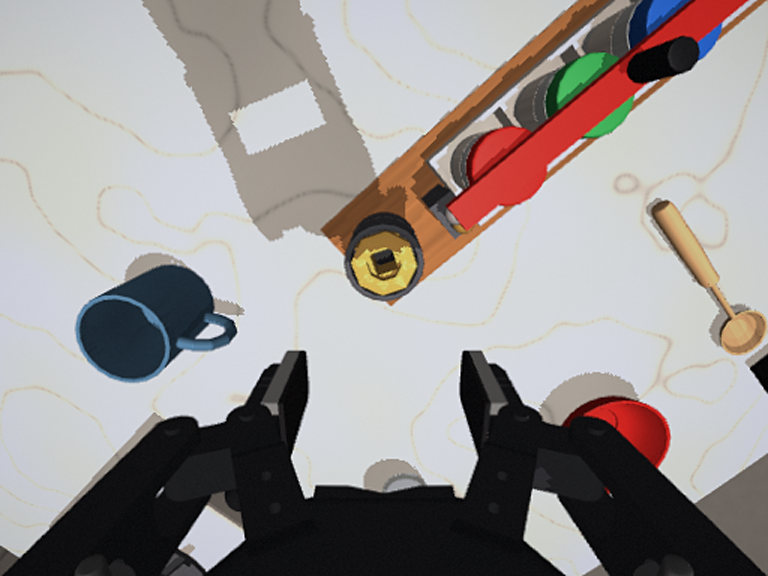

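View pics/lockc.png

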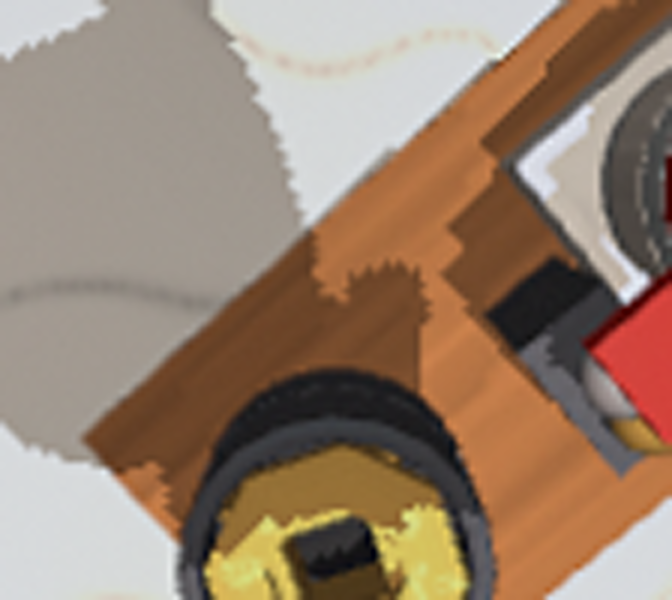

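Run:
```python
from keym import *
bot.move_to([468,-210,130],down(0.0)); c=look('lockv2'); st()
u,v=proj(c,[467.9,-170.9,70])[0]; print(u,v)
u,v=int(u),int(v); save(c,'lockc2',(u-50,v-45,u+50,v+45),7)
P=world(c);hsv=cv2.cvtColor(c['image'],cv2.COLOR_BGR2HSV);z=P[...,2]
m=(abs(z-74)<9)&(hsv[...,0]>18)&(hsv[...,0]<35)&(hsv[...,1]>100)&(np.linalg.norm(P[...,:2]-L,axis=2)<40)
for mm,a in comps(m,80):
    vv,uu=np.nonzero(mm&(z>71)); X=plane(c,np.c_[uu,vv],74)[:,:2]; print('plug',a,circ(X))
print(np.round(z[v-16:v+17:2,u-16:u+17:2]).astype(int))
```

```text
t59.6 ee [ 468.4 -209.9  130.8] F [0.3 0.3 0.6] M [0.   0.02 0.01] grip 60.1 j6 -0.49
254.7030227452221 153.96177602309785
plug 2125 (468.0958557128906, -170.75448608398438, 25.43731117248535)
[[ 73  75  73  73  73  72  74 290  73  72  74  74  73  72  75  74  74]
 [ 74  73  75  74  74  74  74  73  65  66  75  74  73  74  72  74  73]
 [ 73  74  74  73  73  67  37  36  37  67  67  67  73  73  74  73  75]
 [ 72  74  73  66  67  36  37  36  35  38  35  67  67  66  74  74  75]
 [ 74  74  66  67  66  36  37  36  36  36  37  37  36  67  66  75  74]
 [ 75  72  66  65  37  37  37  36  35  36  38  37  38  36  44  73  74]
 [ 74  75  67  66  37  37  36  37  37  38  36  36  36  37  50  66  75]
 [ 73  66  66  37  37  37  37  38  35  35  38  37  37  43  58  66  73]
 [ 74  66  66  37  35  36  38  36  36  36  37  36  37  50  64  65  74]
 [ 74  67  52  46  42  38  38  37  35  37  37  35  42  59  65  65  67]
 [ 74  68  59  55 290  47  43  39  35  36  36  36  50  66  66  66  74]
 [ 74  72  66  63  60  56  52  48  44  39  35  43  58  67  66  68  75]
 [ 74  75  65  65  65  64  61  56  52  48  43  51  64  66  66  73  74]
 [ 74  73  69  66  66  67  66  65  60  58  53  59  66  65  68  74  74]
 [ 72  74  74  70  67  65  64  66  65  66  62  64  65  67  73  76  74]
 [ 74  74  75  74  73  69  68  66  66  67  66  70  71  74  73  73  74]
 [ 74  74  75  73  74  73  74  70  67  71  73  74  74  73  74  74  74]]
```

View pics/lockc2.png

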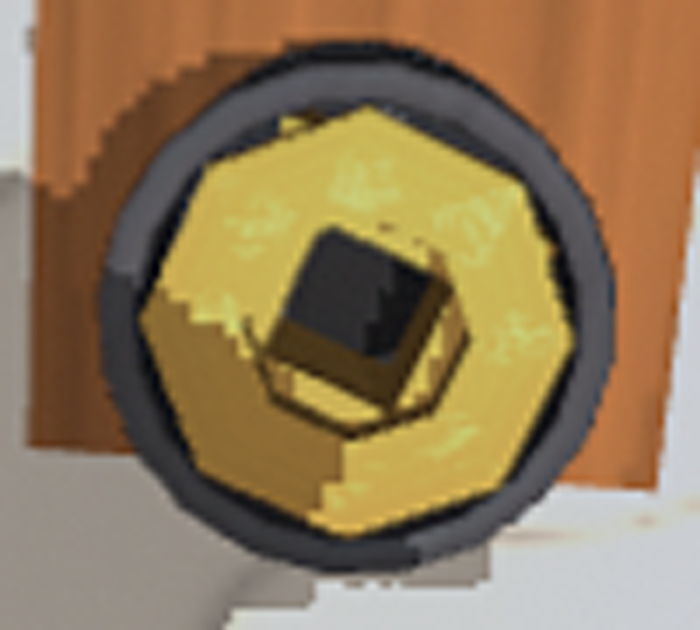

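Run:
```python
from keym import *
c=load('lockv2');P=world(c);z=P[...,2]
m=(z<63)&(z>30)&(np.linalg.norm(P[...,:2]-L,axis=2)<24)
for mm,a in comps(m,80):
    v,u=np.nonzero(mm);X=plane(c,np.c_[u,v],66)[:,:2].astype(np.float32);r=cv2.minAreaRect(X);b=cv2.boxPoints(r);print(a,r,b.round(1).tolist())
# socket walls: fit from floor mask z<39 on plane 36
for lo,hi,zz in ((30,39.5,36),):
    m=(z<hi)&(z>lo)&(np.linalg.norm(P[...,:2]-L,axis=2)<24)
    for mm,a in comps(m,60):
        v,u=np.nonzero(mm);X=plane(c,np.c_[u,v],zz)[:,:2].astype(np.float32);print('floor',a,cv2.minAreaRect(X))
```

```text
421 ((467.49981689453125, -170.49661254882812), (17.53498649597168, 17.49703025817871), 64.25739288330078) [[455.79998779296875, -174.60000610351562], [471.6000061035156, -182.1999969482422], [479.20001220703125, -166.39999389648438], [463.3999938964844, -158.8000030517578]]
floor 282 ((467.25628662109375, -173.14608764648438), (15.069700241088867, 17.230419158935547), 64.09996795654297)
```

Run:
```python
from keym import *
bot.move_to([468,-171,140],down(np.radians(64.2))); c=look('lockv3'); s=st()
P=world(c);hsv=cv2.cvtColor(c['image'],cv2.COLOR_BGR2HSV);z=P[...,2]
m=(abs(z-74)<3)&(hsv[...,0]>18)&(hsv[...,0]<35)&(hsv[...,1]>100)&(np.linalg.norm(P[...,:2]-L,axis=2)<40)
vv,uu=np.nonzero(m); X=plane(c,np.c_[uu,vv],74)[:,:2]; print('plug',circ(X))
m=(z<63)&(z>30)&(np.linalg.norm(P[...,:2]-L,axis=2)<24)
for mm,a in comps(m,80):
    v,u=np.nonzero(mm);X=plane(c,np.c_[u,v],66)[:,:2].astype(np.float32);print(a,cv2.minAreaRect(X))
# finger midpoint in tool frame
Rt=q2R(s['tool_rot']);T=((P.reshape(-1,3)-np.array(s['ee_pos']))@Rt).reshape(P.shape)
for sg in (-1,1):
    m=(c['depth']>0)&(c['depth']<200)&(sg*T[...,0]>8)&(sg*T[...,0]<60)&(T[...,1]<-15)&(T[...,1]>-55)
    k=T[m]; print(sg,m.sum(),np.percentile(k[:,0],[2,50,98]).round(1),np.percentile(k[:,2],[1,99]).round(1),k[:,1].max())
```

```text
t60.8 ee [ 468.  -171.1  140. ] F [-0.7 -0.3  0.4] M [-0.03  0.01  0.07] grip 59.8 j6 -1.54
plug (468.1265869140625, -171.07728576660156, 25.274477005004883)
330 ((467.21868896484375, -170.87355041503906), (17.726831436157227, 16.64471435546875), 64.15245056152344)
-1 1180 [-43.8 -31.4 -30.3] [-11.1  10.8] -21.210312376019598
1 1181 [29.1 29.8 42.3] [-11.1  10.8] -21.250956146249735
```

Run:
```python
from keym import *
a=np.radians(94.2)
bot.move_to([468,-171,220],down(np.radians(64.2)))
bot.move_to([504.4,350,210],down(a)); c=look('keyv2'); k,ang=key(c); assert abs(ang-4.2)<3
print(k,ang)
bot.move_gripper(55)
hit=bot.servo_line([*k,120],speed=150)
hit=bot.servo_line([*k,100-G],speed=80,until_force=8); s=st(); assert not hit
bot.move_gripper(8,grip_force=90); s=st(); assert 15<s['grip_width']<21
bot.servo_line([*k,180],speed=120); st(); look('keyheld'); d=cam('side'); save(d,'keyheldd',(150,200,350,380),3.2)
```

```text
paddle 1032 c [504.4 354.7] size [60.7 17.1] long ang 5.2 circ [504.4 355.1  31. ] z 117.6
collar 484 c [506.5 336.5] size [49.8 17.1] long ang 4.0 circ [506.  344.   24.9] z 75.8
collar 437 c [502.9 373.8] size [48.7 15.5] long ang 6.6 circ [503.7 366.7  24.3] z 75.8
[504.43881226 354.70669556] 5.1602707
t65.1 ee [504.7 354.9  64.4] F [-0.  -1.1  0.5] M [ 0.   -0.02 -0.01] grip 55.0 j6 -1.09
t65.6 ee [504.7 354.9  64.6] F [-0.4 -0.4  5.5] M [-0.01  0.13 -0.  ] grip 16.9 j6 -1.09
t66.7 ee [504.1 354.5 179. ] F [-0.2  0.2 -1.2] M [0.04 0.   0.02] grip 16.7 j6 -1.09
```

View pics/keyheld.png

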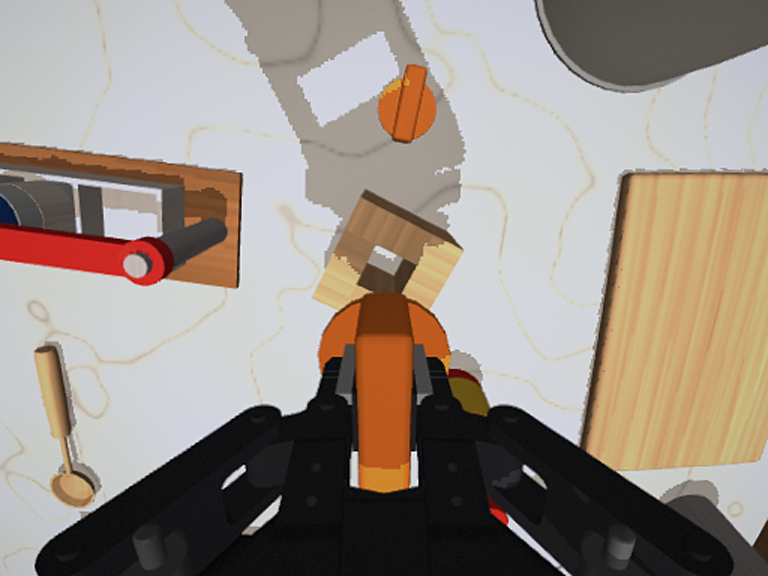

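View pics/keyheldd.png

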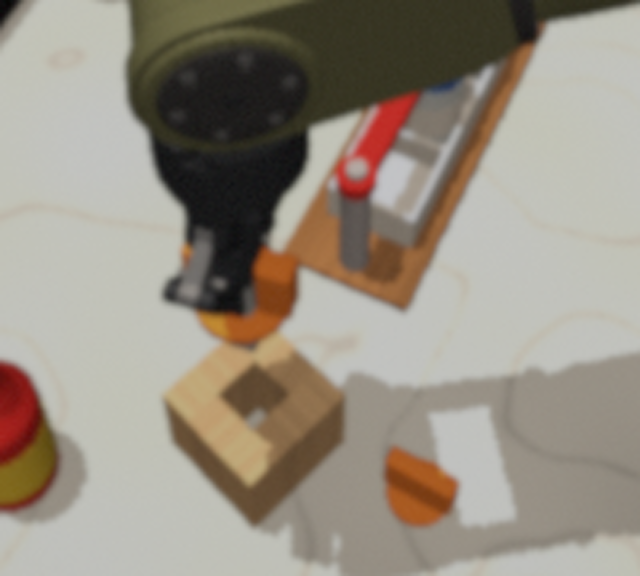

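Run:
```python
from keym import *
bot.servo_line([504.4,354.7,235],speed=200)
a=np.radians(64.2); p=[468.1,-171.0]
bot.move_to([*p,235],down(a)); st()
bot.servo_line([*p,128],speed=150); bot.dwell(0.2); st()
hit=bot.servo_line([*p,79],speed=40,until_force=12); print(hit); st()
d=cam('scene'); save(d,'ins1',(150,110,300,230),5)
```

```text
t69.3 ee [ 468.4 -170.4  234.9] F [-0.1  0.   0.3] M [ 0.01 -0.03 -0.03] grip 17.4 j6 -1.54
t70.3 ee [ 468.4 -171.1  128.7] F [ 0.6 -0.2 -1.7] M [-0.04 -0.06 -0.03] grip 16.9 j6 -1.54
True
t71.5 ee [ 467.7 -170.8   80.4] F [-3.2  1.5  7.4] M [0.17 0.52 0.03] grip 16.8 j6 -1.54
```

View pics/ins1.png

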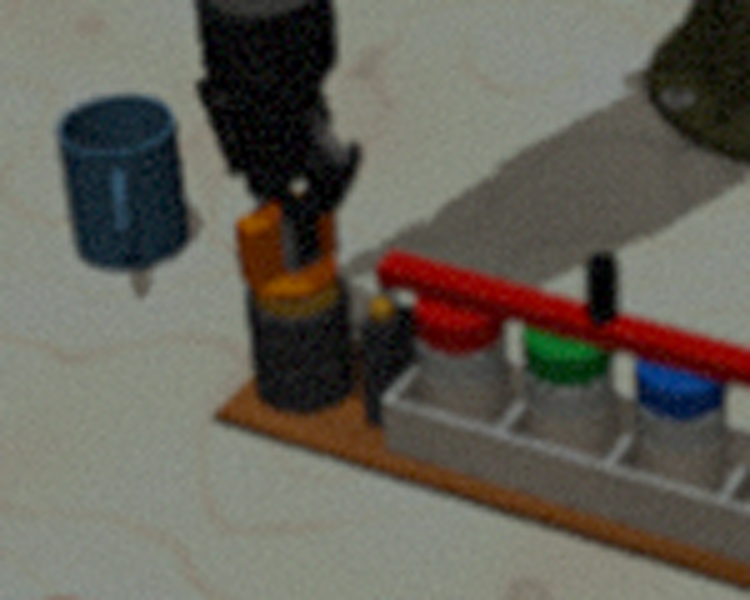

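The key went in fully on the first press: TCP z is 80.4 where 80.5 was expected. Now I'll turn it clockwise.

Run:
```python
from keym import *
a0=np.radians(64.2); p=[468.1,-171.0,80.5]
for d in np.r_[np.arange(0.1,1.35,0.1),1.4,1.45,1.5,1.55,1.6]:
    bot.servo_line(p,attitude=down(a0-d),speed=50)
    s=bot.read_state(); X=q2R(s['tool_rot'])[:,0]; act=a0-np.arctan2(X[1],X[0])
    print('t%.1f d%.2f act %.3f F'%(s['clock'],d,act),np.round(s['ft_force'],1),'Mz %.2f'%s['moment'][2],'z %.1f'%s['ee_pos'][2],'g %.1f'%s['grip_width'])
    if d>1.3 and abs(s['moment'][2])>0.8: break
```

```text
t71.8 d0.10 act 0.101 F [-5.2  6.1  4.5] Mz 0.06 z 80.5 g 16.8
t72.0 d0.20 act 0.201 F [-5.9  9.   6.1] Mz 0.04 z 80.5 g 16.7
t72.2 d0.30 act 0.301 F [-6.7  8.8  7.1] Mz 0.11 z 80.4 g 16.8
t72.5 d0.40 act 0.401 F [-7.3  9.5  6.9] Mz 0.09 z 80.4 g 17.3
t72.8 d0.50 act 0.501 F [-6.7 10.7  6.9] Mz 0.07 z 80.5 g 17.1
t73.0 d0.60 act 0.601 F [-6.4 10.5  6.6] Mz 0.11 z 80.5 g 17.4
t73.2 d0.70 act 0.701 F [-6.7 10.   5.6] Mz 0.07 z 80.4 g 17.1
t73.5 d0.80 act 0.801 F [-5.7 10.6  7.3] Mz 0.03 z 80.4 g 16.8
t73.8 d0.90 act 0.901 F [-5.1 10.8  6.6] Mz 0.05 z 80.4 g 17.1
t74.0 d1.00 act 1.001 F [-4.9 11.2  5.8] Mz 0.05 z 80.5 g 17.0
t74.2 d1.10 act 1.101 F [-5.1 10.3  5.8] Mz -0.00 z 80.4 g 16.9
t74.5 d1.20 act 1.201 F [-4.1 11.2  6.4] Mz 0.04 z 80.5 g 16.9
t74.8 d1.30 act 1.301 F [-3.4 11.5  5.1] Mz 0.01 z 80.5 g 17.2
t75.0 d1.40 act 1.401 F [-4.1 11.3  4.7] Mz -0.01 z 80.5 g 17.3
t75.2 d1.45 act 1.450 F [-3.7 11.3  5.1] Mz 0.12 z 80.5 g 17.2
t75.5 d1.50 act 1.500 F [-2.8 11.6  5.3] Mz 0.05 z 80.5 g 16.9
t75.8 d1.55 act 1.550 F [-2.9 11.4  4.9] Mz 0.12 z 80.5 g 17.2
t76.0 d1.60 act 1.600 F [-3.4 10.9  4.8] Mz 0.12 z 80.5 g 16.9
```

Run:
```python
from keym import *
a0=np.radians(64.2); p=[468.1,-171.0,80.5]
for d in np.arange(1.63,1.95,0.03):
    bot.servo_line(p,attitude=down(a0-d),speed=50)
    bot.dwell(0.1)
    s=bot.read_state(); X=q2R(s['tool_rot'])[:,0]; act=a0-np.arctan2(X[1],X[0])
    print('t%.1f d%.2f act %.3f F'%(s['clock'],d,act),np.round(s['ft_force'],1),'M',np.round(s['moment'],2),'z %.1f'%s['ee_pos'][2],'g %.1f'%s['grip_width'])
    if abs(s['moment'][2])>0.8: break
look('turned')
```

```text
t76.3 d1.63 act 1.630 F [-3.1 10.6  4.4] M [2.44 0.58 0.06] z 80.5 g 16.9
t76.7 d1.66 act 1.660 F [-1.5 12.1  3.6] M [2.47 0.53 0.2 ] z 80.5 g 17.0
t77.0 d1.69 act 1.690 F [-1.7 11.2  4.4] M [2.59 0.51 0.33] z 80.5 g 17.1
t77.4 d1.72 act 1.719 F [-1.6 12.3  4.5] M [2.52 0.47 0.37] z 80.5 g 16.9
t77.8 d1.75 act 1.749 F [-1.8 11.8  3.6] M [2.51 0.51 0.59] z 80.5 g 16.9
t78.1 d1.78 act 1.779 F [-2.3 11.7  4. ] M [2.48 0.49 0.73] z 80.5 g 17.0
t78.5 d1.81 act 1.809 F [-2.5 11.2  4. ] M [2.5  0.49 0.65] z 80.5 g 17.2
t78.8 d1.84 act 1.839 F [-1.6 11.9  3.1] M [2.49 0.36 0.88] z 80.5 g 17.0
```

View pics/turned.png

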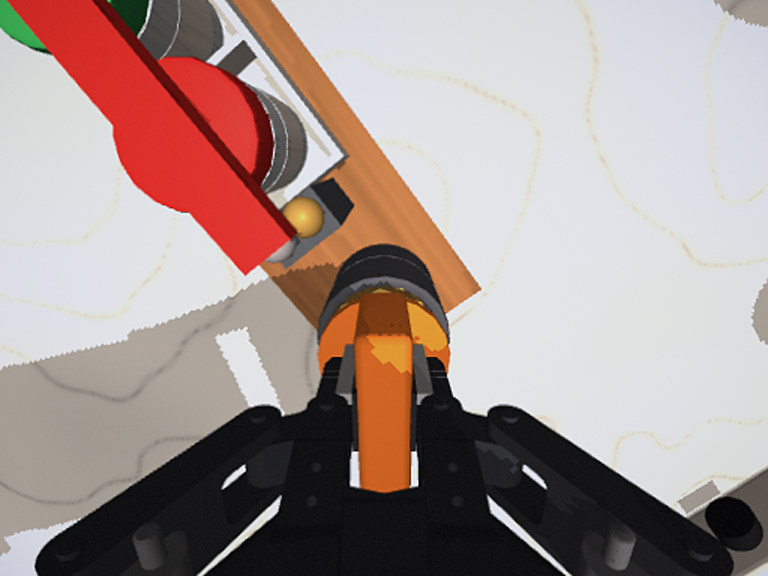

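Past d = 1.63 the moment climbed from 0.06 to 0.88 N m, against about 0.12 of friction. That fits the 1.4 rad stop plus the 0.23 rad of play. I'll ease back within the play, lift out, and return the key to the stand.

Run:
```python
from keym import *
a0=np.radians(64.2); p=[468.1,-171.0,80.5]
for d in (1.7,1.55,1.45):
    bot.servo_line(p,attitude=down(a0-d),speed=50)
st()
hit=bot.servo_line([468.1,-171,140],speed=60,until_force=30); print(hit); st()
bot.servo_line([468.1,-171,235],speed=200)
a=np.radians(94.2); k=[504.2,354.6]
bot.move_to([*k,235],down(a)); bot.dwell(0.2); st(); look('ret1')
bot.servo_line([*k,120],speed=150); bot.dwell(0.1); s=st()
hit=bot.servo_line([*k,62.5],speed=50,until_force=8); print(hit); s=st()
d=cam('side'); save(d,'ret1d',(150,200,350,380),3.2)
```

```text
t79.8 ee [ 468.4 -170.6   80.5] F [-0.1  6.4  0.7] M [ 1.28 -0.08  0.01] grip 17.3 j6 -0.09
False
t81.0 ee [ 467.9 -170.9  139.6] F [ 0.3  0.1 -0.9] M [ 0.    0.04 -0.05] grip 16.8 j6 -0.09
t83.7 ee [504.6 354.  235.1] F [-0.6  0.6 -1. ] M [ 0.   -0.01  0.03] grip 17.0 j6 -1.09
t84.9 ee [504.6 354.9 121.2] F [-0.1  0.3 -1.3] M [-0.02  0.02  0.  ] grip 17.2 j6 -1.09
True
t86.0 ee [504.  354.5  64.6] F [-0.4 -0.8  5.7] M [-0.02  0.07  0.01] grip 17.2 j6 -1.09
```

View pics/ret1d.png

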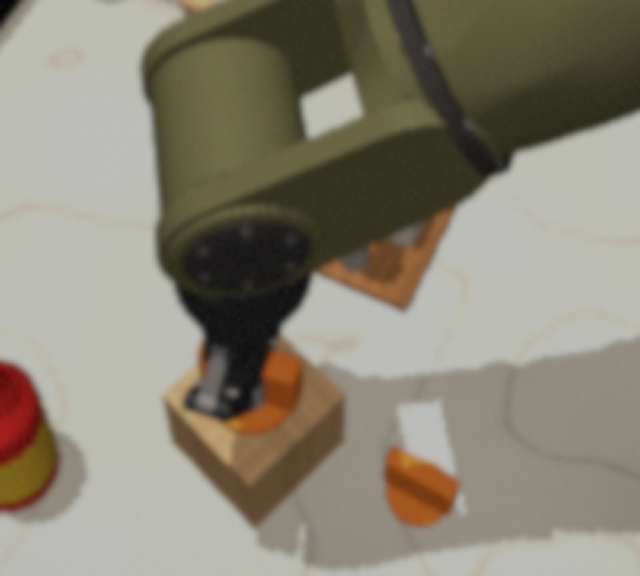

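Contact came at TCP z = 64.6, the same height as at the pick, so the collar is seated on the stand. I'll release, then check the key, the lock, the bar and the cans.

Run:
```python
from keym import *
from bar import bar
bot.move_gripper(55); bot.dwell(0.1); s=st(); e=s['ee_pos']
bot.servo_line([e[0],e[1],210],speed=150)
c=look('fin_key'); key(c)
bot.move_to([468,-171,230],down(np.radians(94)));bot.move_to([468,-210,140],down(0.0)); c=look('fin_lock'); st()
P=world(c);z=P[...,2]
m=(z<63)&(z>30)&(np.linalg.norm(P[...,:2]-L,axis=2)<24)
for mm,a in comps(m,80):
    v,u=np.nonzero(mm);X=plane(c,np.c_[u,v],66)[:,:2].astype(np.float32);print('square',a,cv2.minAreaRect(X))
u,v=proj(c,[467.9,-170.9,70])[0].astype(int); save(c,'fin_lockc',(u-50,v-45,u+50,v+45),6)
bot.servo_line([468,-210,330],speed=200)
q=rk(0,40); bot.move_to([q[0]-60,q[1],330],down(np.pi/2+yaw)); c=look('fin_all'); bar(c)
P=world(c);hsv=cv2.cvtColor(c['image'],cv2.COLOR_BGR2HSV)
st(); d=cam('scene'); save(d,'fin_s')
```

```text
t86.6 ee [503.5 354.1  63.7] F [-1.  -0.5  0.3] M [-0.01  0.07 -0.06] grip 55.0 j6 -1.09
paddle 1029 c [503.7 353.1] size [60.4 17.6] long ang 4.8 circ [503.9 353.   30.8] z 117.6
collar 454 c [505.8 334.7] size [49.7 16. ] long ang 3.6 circ [505.3 342.7  24.9] z 75.9
collar 461 c [503.  371.7] size [49.7 17.2] long ang 4.8 circ [503.7 364.1  24.9] z 75.8
t91.4 ee [ 468.1 -209.9  140.2] F [-0.3  0.4 -0.4] M [-0.03  0.03  0.03] grip 54.8 j6 -0.49
square 396 ((467.5865783691406, -170.51902770996094), (17.563657760620117, 17.83908462524414), 74.86200714111328)
bar theta fit -0.06202829744570181 via hinge 0.07718984829760371 line-hinge off -9.663905817744649 n 2752 rmax 317.50661448200685
knob [479.68374634  28.82211494] rad 8.954748153686523 from hinge 179.8485896216759 theta -0.010929126262297806 152.6104612888521
t93.8 ee [425.5  82.6 329.8] F [-1.   0.3  0.2] M [0.02 0.01 0.02] grip 55.0 j6 -1.39
```

View pics/fin_key.png

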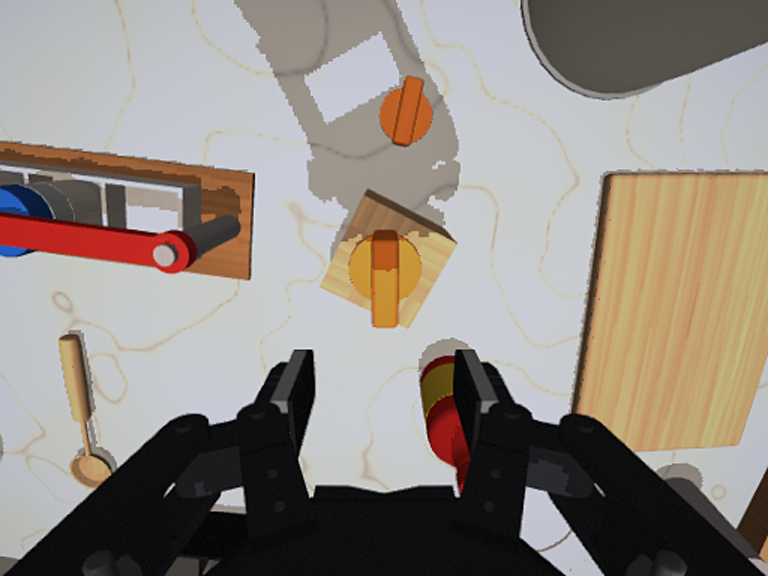

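View pics/fin_lockc.png

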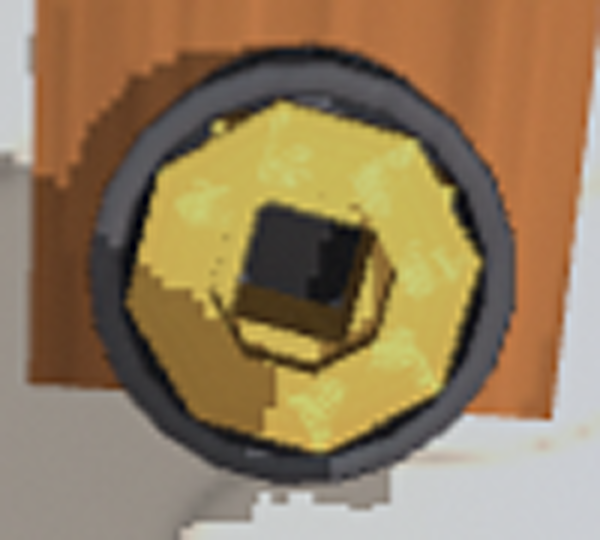

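View pics/fin_all.png

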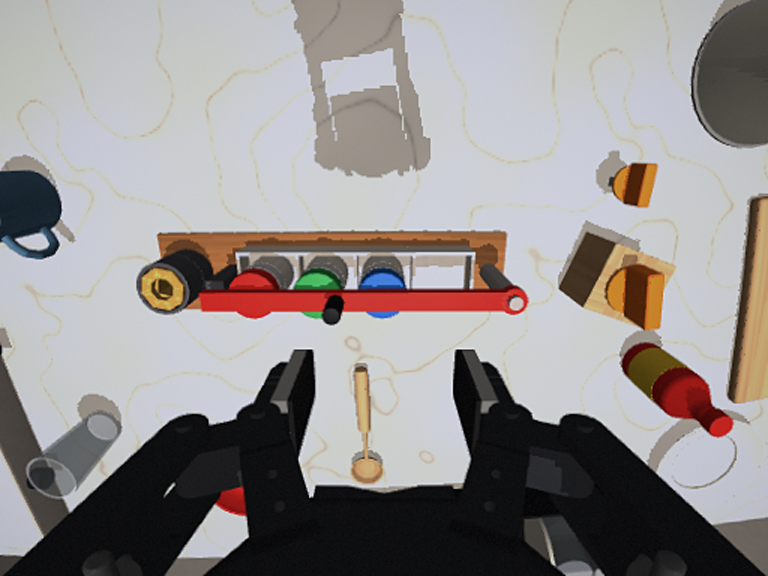

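View pics/fin_s.png

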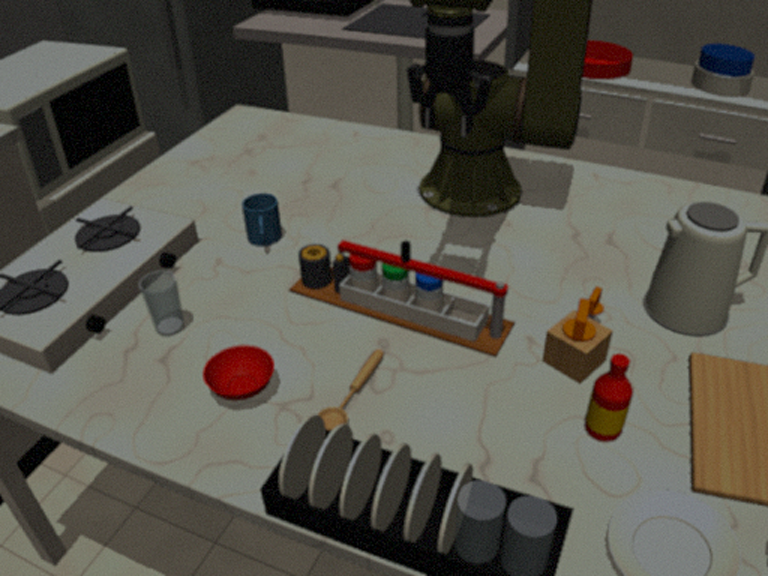

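```bash
python3 -c "
from h import *
st(); bot.finish_job(); st()"
```

```text
t93.9 ee [425.4  82.7 329.8] F [0.6 0.3 0. ] M [-0.01  0.03 -0.03] grip 54.7 j6 -1.39
the job is handed in; nothing more can be done
the job is handed in; nothing more can be done
```

I handed the job in at about 94 s, with every step done in the order asked. All three canisters are in the rack, the keeper bar is shut, the lock is turned, and the key is back in its stand.

**Last checks**
- **Canisters:** red, green and blue stand upright in cells 3, 2 and 1. Their lids are flat at 99.6 mm, where 100 is expected. I saw no yellow one in any view.
- **Bar:** the force rose and let go as it passed the catch ball, and the bar ended against its stop. The knob reads -0.01 rad, which is home within camera error.
- **Lock:** the key dropped fully in on the first press. I turned it until it hit the stop, where the moment reached 0.88 N m. The socket's square then measured 79.4° (1.39 rad) clockwise from the start, where 1.4 rad is expected.
- **Key:** it is upright in the stand, with its top at 117.6 mm, as before. Nothing else in the scene has visibly moved.

**What failed or disagreed**
- **First grasp of red:** it failed because the real fingertips end about 36 mm short of the stated tool point, so a finger pressed on the lid with 24 N and tilted the can. The can righted itself in place, and I corrected for the offset from then on.
- **Bar push:** the wrist force reached about 50 N while I held the bar against its stop with the fingers. That is under the 120 N wrist limit.
- **Bar line fit:** it gave -0.06 rad for the shut bar, probably because the red can's lid merged with the red bar in the image. I went by the knob position and the force record.

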